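# Fit the drive card in the dryer-line tester

## Task

Fit the loose drive card into the open card bay of the dryer tester: slide it along the two card guides until you feel it meet the sprung contacts, then swing both of its ejector levers in flat against the card's front so that they hook behind the front posts and hold it fully home, and let go. Leave the other things on the bench where they are, and do not force anything.

Things in the scene. Friction and masses are not known exactly. Their poses are not given: they have to be found in the camera images.
- card: Drive card, loose, flat on the bench: green board 130 mm wide (y), 120 long (x), 4 thick, 0.35 to 0.53 kg; 166 mm over its front plate. Its brass-edged +x end goes in first. Origin: underside, below the heat sink's centre. In its frame (mm): board x -55..65, y +-65, z 10..14; ribs below it at y +-45, z 0..10, x up to 50; parts near the +x end up to z 34.
- heat_sink (a point): Point to hold the card by: inside its upright finned aluminium heat sink, which is 50 mm along x, 30 across y, and stands z 14 to 66 above the card's origin; this point is at z 48. Pinch it across y. Within 20 mm of x = 0 the board beside it is bare or has parts under 4 mm high.
- front_plate (a point): Centre of the front face of the card's upright aluminium front plate, 59 mm behind (-x of) the card's origin, z 15. Plate 4 mm thick; its middle, |y| under 48 mm, is 30 mm tall; its ends, out to |y| 83, are 15 mm tall and stop on the bay's posts when the card is home.
- lever_left (a joint): Black lever at the card's front left (+y). Upright hinge at card x -60, y +68 mm. 0 = swung in flat along the plate; 1.5 rad = open, sticking out of the front (-x); starts 1.25 to 1.5. Closes anticlockwise from above. Stays where put (0.12 N m friction). A hook behind the hinge swings out as it closes and catches behind the bay's post; the last 0.55 rad draws the card in.
- lever_right (a joint): Mirror image of lever_left at the card's front right: hinge at card x -60, y -68 mm; 0 = swung in flat, 1.5 = open; closes clockwise from above. A free lever takes 2 to 3 N at its end, drawing the card 5 to 8 N. While the other is open a closing lever goes stiff (about 0.35 rad): the card skews and binds in its play, and the hook multiplies the push sixfold. Ease off and close them in turns.
- lever_left_tip (a point): Middle of the left lever's handle, 50 mm from its hinge, z 22 of the card. The handle is a straight bar 12 mm tall (z 16..28), 9 mm thick, 54 mm from hinge to end. Closed, its front face lies 9 mm in front (-x) of the hinge; when open that face is the outer side (+y): push there.
- lever_right_tip (a point): The same point on the right lever (when open its outer side is -y).
- frame: Tester's card bay, fixed: grey enclosure 200 mm wide (y), 162 deep, 42 high, carrying two guides along its x axis, open to the front (-x) and above. Origin: on the bench, straight below the card's origin when home. In its frame (mm): guide floors (aluminium sills) z 60, |y| 57.5..75, x -51..75; black contact housing behind, x 76..104, up to z 92.
- seat (a point): Where the card's origin is when the card is home: 50 mm above the frame's origin, same axes. The way in is +x.
- guide_mouth (a point): Midway between the guides where the black grooves begin: frame x -24, z 60 (sill level). From here to x 75 the groove is 6.5 mm high (lip z 66.5..70 over |y| 57.5..75), its side walls at |y| 66.25 mm. Lead-ins flare it by 4 mm up and sideways from here forward to x -35. In front of that only the sills, to x -51.
- post_line (a point): Midway between the two aluminium front posts, at their front face: frame x -55, z 60. Each post: 4 mm thick (x -55..-51), |y| 75..95, z 42..80. The levers hook behind them.
- contacts (a joint): Sprung contact strip at the back of the bay; m, 0 at rest. The board's edge meets it 5 mm before home; it pushes back 6 N at first touch, 11.5 N when home, so a card only pushed in springs back 5 mm or more when let go. If the card is over 3 mm short of first touch, the levers' hooks strike the posts instead of passing behind them.
- motor: Bystander: dryer motor on a foot plate, 150 x 107 x 116 mm, 2.4 kg. Origin on the underside.
- pulley: Bystander: spoked grey belt pulley lying flat, 100 mm across, 22 mm high. Origin: centre of the underside.
- screwdriver: Bystander: screwdriver, 180 mm long, lying down.
- module: Bystander: black potted module with two ears, 136 x 60 x 30 mm. Origin: centre of the underside.
- bin: Bystander: open blue parts bin, 140 x 100 x 60 mm. Origin: centre of the underside.
- duct: Bystander: white plastic duct collar, 112 mm over the flange, 55 mm high. Origin: centre of the underside.
- relay_board: Bystander: a smaller green board without levers or heat sink, 100 x 80 x 28 mm; not the card to fit. Origin: centre of the underside.

How it is judged:
By the outcome, as a careful person would: the job done as asked, in the order asked, and still so for the second after the job is handed in, with the robot touching nothing.
It also fails if it takes over 61 s, if anything falls off the work surface, if the arm or the gripper's body presses on something with over 40 N, if the wrist force passes 120 N, or if a joint passes its speed limit or range.

## Robot

A 6-joint arm with a two-finger parallel gripper is mounted at the origin on the work surface. World frame = base frame: x ahead of the robot, y to its left, z up, the work surface at z = 0. Lengths are in m, angles in rad, forces in N, time in s.
With the tool pointing down it reaches from about 0.3 to 0.75 m from the base axis. Payload 8.5 kg.
Tool frame: the origin (TCP) lies at the very end of the fingers, on their centre line; the grasp point (between the pads) lies 19 mm behind it (manip.grip_depth is the distance from the TCP to the grasp point, in m); z points along the fingers, x is the direction in which the jaws open and shut, and the axes are right-handed (so a half turn about z gives the same grasp; the last joint's range is limited). The gripper opens to 85 mm and grips with 20 to 120 N. Pads are 22 mm wide; open, the fingers measure 114 mm over their backs; the gripper's body (76 mm by 85 mm) begins 54 mm behind the grasp point. The pads swing forward as they close: fully open they stand 13 mm farther back than shut.
Start: joints at [1.07, 0.381, 1.297, -0, 1.464, -0.215], TCP at [0.155, 0.528, 0.231] pointing down, gripper open.
Joint ranges: [-3.11, 3.11], [-0.89, 2.33], [0.22, 2.48], [-1.42, 4.56], [0.17, 2.85], [-2.88, 2.88]. Speed limits (rad/s): [2.39, 2.39, 3.14, 3.14, 3.14, 3.14].

## Interface

Orientations are given as a rotation vector (axis times angle).
In Python, from station import manip, viewer, order gives the robot as it stands. The module is installed in compiled form; this text tells all that it offers.
- The arm moves only by the tool apply_moves, never from a script. Its argument "steps" is text: rows parted by semicolons, each of 5 numbers parted by spaces: the shift along the world's x, y, z in units of 40 mm (1.0 is 40 mm), then the turn about the world's z in units of 6 degrees (1.0 is 6 degrees), then the finger opening in mm, from 0 to 85.4. In form: dx dy dz yaw gripper; .... A call has 1 to 12 rows; each row shifts and turns the pose as measured when the row begins; what a row does not reach is not made up. A row lasts 1/8 s, in which the tool goes at most 62.5 mm and 10.7 degrees, less where a joint would pass 70% of its speed; a pose out of reach is approached as far as the arm can. A call with a number of a shift or a turn outside -1 to 1 is refused whole. A call with a gripper value outside its range is refused whole. The fingers move at their own pace and stop on an object; the grip force is fixed at half the most. Time passes only in rows, so rows that do not move let the fingers close. It gives the time, the measured TCP pose, the force and the opening at its end, in the units of the state.
- manip.get_obs(): the state, without advancing time (a new reading comes with each control period).
- viewer.get_image(name): name is "scene" or "top" or "wrist"; returns the picture (400x640x3 uint8, blue, green, red); there is no depth.
- viewer.calibration(name): a dict with "camera_matrix" (3x3 intrinsics, pixels), "origin" and "attitude" of the camera in the world. Camera axes: x right, y up, looking along -z (the intrinsics and any distortion apply to the point x, -y, -z); pixel columns grow to the right and rows downward; lengths in m; the calibration is good to about 2 mm. A picture is of the moment at which its call begins: read the wrist's pose just before it. calibration takes no time and is no camera call; for the wrist camera it gives the pose at the moment of the call.
- order.job_done(): hands the job in, once; it reports no verdict.
The state is a dict: "time": time; "joint_pos": joint angles; "qvel": joint speeds; "tau": joint torques, N m; "ee_pos": TCP position; "ee_rot": TCP orientation; "force": force on the tool from outside, world axes, zero at the start; "ft_torque": the same for the moment, N m; "opening": finger opening in m.
Only numpy, scipy, OpenCV 4.12 (cv2) and the standard library are available. Lean on these libraries where they do the work, as an engineer would, in place of code of your own. Each camera call takes 0.05 s, during which the arm holds its last target.

## Working session

There is one attempt and no reset: what is moved stays moved. The work goes in short steps, Python scripts to look and compute and a tool call to move; the robot and the scene stay as the last step left them, time stands still between calls to the robot, and variables do not carry over. Pictures are saved under pics/ and viewed, and the job is handed in when it is done.

Besides the shell and the picture viewer there is one more tool, called after ">>>" by a JSON object that holds its "name" and its "arguments". apply_moves: Moves the arm, as the interface text tells. Its arguments: {"type":"object","properties":{"steps":{"type":"string"}},"required":["steps"]}

```bash
mkdir -p pics; ls
python3 - <<'E'
from station import manip, viewer, order
import cv2
o=manip.get_obs()
for k,v in o.items(): print(k,v)
print(manip.grip_depth)
for n in ("scene","top","wrist"):
    c=viewer.calibration(n); print(n,c)
    cv2.imwrite(f"pics/{n}0.png",viewer.get_image(n))
E
```

```text
pics
time 0.0
joint_pos [ 1.06972884e+00  3.81218502e-01  1.29826575e+00  5.54413676e-06
  1.46361955e+00 -2.15282208e-01]
qvel [-0.00176342  0.00028908  0.00138126 -0.00110425  0.00139284 -0.00017279]
tau [-4.07350910e-05 -4.48459232e+01 -2.31280392e+01 -2.46772970e-04
  4.68905579e-03 -7.02468228e-06]
ee_pos [0.15489603 0.52742741 0.23069802]
ee_rot [ 2.51465220e+00  1.88207911e+00 -2.16352275e-03]
force [0.35995228 0.30198043 0.00487565]
ft_torque [ 0.01281242  0.01623522 -0.06873032]
opening 0.0851888220564532
0.0187
scene {'camera_matrix': array([[511.92062324,   0.        , 322.69594967],
       [  0.        , 511.92062324, 199.23253036],
       [  0.        ,   0.        ,   1.        ]]), 'origin': array([ 1.95280672, -0.33244525,  1.59920178]), 'attitude': array([0.62348267, 0.4951855 , 1.28062043])}
top {'camera_matrix': array([[425.61821519,   0.        , 320.38111458],
       [  0.        , 425.61821519, 196.85874695],
       [  0.        ,   0.        ,   1.        ]]), 'origin': array([ 0.36143598, -0.01604518,  1.36878898]), 'attitude': array([ 0.13652238, -0.13688356, -1.59196018])}
wrist {'camera_matrix': array([[290.25905127,   0.        , 315.09082359],
       [  0.        , 290.25905127, 198.87022735],
       [  0.        ,   0.        ,   1.        ]]), 'origin': array([0.08721224, 0.54777851, 0.37296945]), 'attitude': array([-0.23970771, -0.17747586,  1.2770834 ])}
```

View pics/scene0.png

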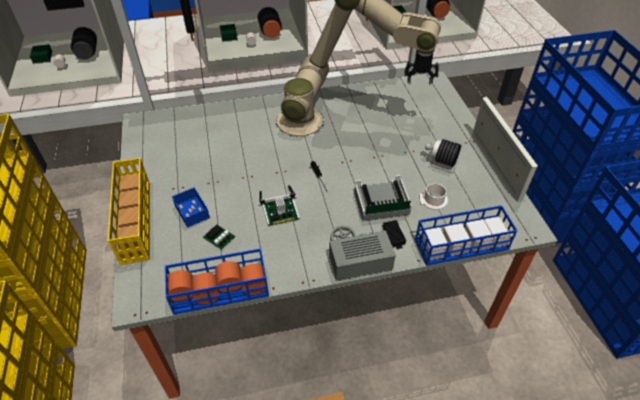

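View pics/top0.png

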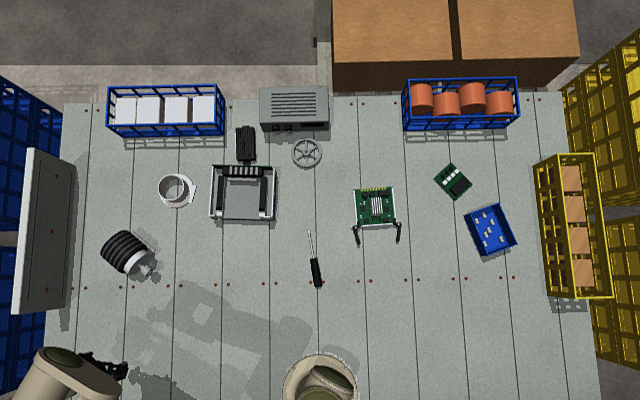

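View pics/wrist0.png

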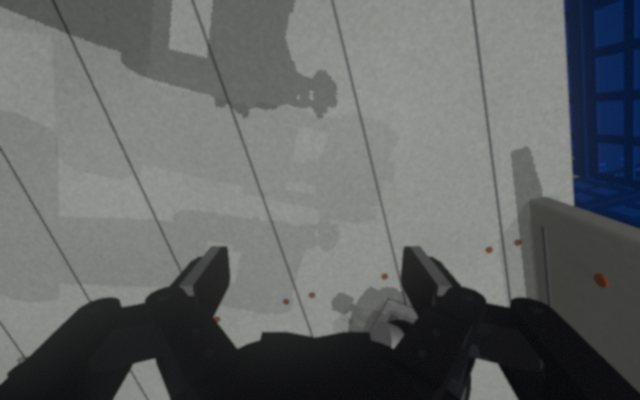

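```bash
cat > h.py <<'E'
import numpy as np, cv2
from scipy.spatial.transform import Rotation as R
def ray(c,u,v):
    K=c["camera_matrix"]; d=np.linalg.inv(K)@np.array([u,v,1.0]); d=np.array([d[0],-d[1],-d[2]])
    return np.array(c["origin"]), R.from_rotvec(c["attitude"]).apply(d)
def onz(c,u,v,z):
    o,d=ray(c,u,v); return o+d*(z-o[2])/d[2]
def proj(c,p):
    q=R.from_rotvec(c["attitude"]).inv().apply(np.asarray(p,float)-c["origin"])
    K=c["camera_matrix"]; w=K@np.array([q[0],-q[1],-q[2]]); return w[:2]/w[2]
E
python3 - <<'E'
from h import *
from station import viewer,manip
c=viewer.calibration("top")
print("base",onz(c,320,390,0.0))
for n,u,v,z in [("card",376,207,0.06),("bay",243,193,.05)]: print(n,onz(c,u,v,z))
im=cv2.imread("pics/top0.png")
cv2.imwrite("pics/top0c.png",cv2.resize(im[175:255,335:415],None,fx=7,fy=7,interpolation=cv2.INTER_CUBIC))
cv2.imwrite("pics/top0b.png",cv2.resize(im[150:235,195:290],None,fx=7,fy=7,interpolation=cv2.INTER_CUBIC))
print(R.from_rotvec(manip.get_obs()["ee_rot"]).as_matrix().round(3))
E
```

```text
base [ 0.00844939 -0.00322831  0.        ]
card [ 0.5543385  -0.19127779  0.06      ]
bay [0.61114154 0.22420235 0.05      ]
[[ 0.282  0.959 -0.001]
 [ 0.959 -0.282 -0.001]
 [-0.001 -0.    -1.   ]]
```

View pics/top0c.png

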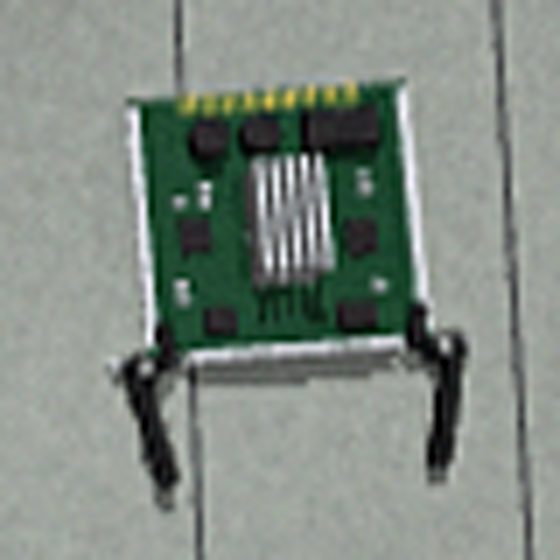

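View pics/top0b.png

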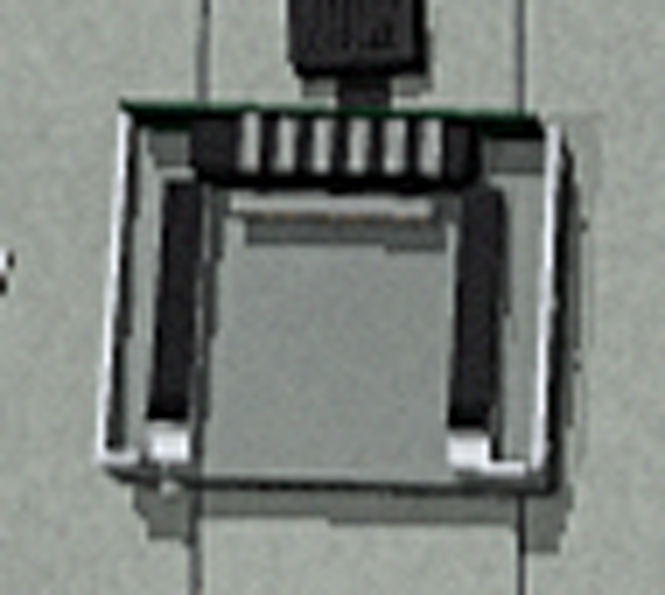

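Run:
```python
from h import *
from station import viewer,manip
c=viewer.calibration("top")
P=lambda n,x,y,z,ox,oy:print(n,onz(c,ox+x/7,oy+y/7,z).round(4))
for n,x,y,z in [("brassL",130,103,.014),("brassR",405,82,.014),("frontL",155,350,.014),("frontR",415,338,.014),("sinkTL",248,160,.066),("sinkTR",322,155,.066),("sinkBR",333,270,.066),("sinkBL",260,285,.066),("hingeL",140,365,.022),("tipL",165,495,.022),("hingeR",452,345,.022),("tipR",437,475,.022)]: P(n,x,y,z,335,175)
print()
for n,x,y,z in [("lipLfrontOut",148,415,.07),("lipLfrontIn",190,420,.07),("lipRfrontIn",450,425,.07),("lipRfrontOut",495,430,.07),("lipLback",165,185,.07),("lipRback",500,195,.07),("housFL",195,180,.092),("housFR",478,185,.092),("L in back",208,185,.07)]: P(n,x,y,z,195,150)
w=viewer.calibration("wrist");
for u,v in [(0,0),(640,0),(0,400),(640,400),(320,200)]: print(u,v,onz(w,u,v,0.0).round(3))
print(proj(w,manip.get_obs()["ee_pos"]))
```

```text
brassL [ 0.6196 -0.1275  0.014 ]
brassR [ 0.6262 -0.2553  0.014 ]
frontL [ 0.5046 -0.1345  0.014 ]
frontR [ 0.507  -0.2533  0.014 ]
sinkTL [ 0.5826 -0.1746  0.066 ]
sinkTR [ 0.584  -0.2075  0.066 ]
sinkBR [ 0.5325 -0.2098  0.066 ]
sinkBL [ 0.5266 -0.1773  0.066 ]
hingeL [ 0.4971 -0.1267  0.022 ]
tipL [ 0.4382 -0.1356  0.022 ]
hingeR [ 0.5026 -0.2685  0.022 ]
tipR [ 0.4441 -0.2584  0.022 ]

lipLfrontOut [0.5584 0.3031 0.07  ]
lipLfrontIn [0.5557 0.2845 0.07  ]
lipRfrontIn [0.5505 0.17   0.07  ]
lipRfrontOut [0.5478 0.1502 0.07  ]
lipLback [0.662  0.2972 0.07  ]
lipRback [0.6536 0.1477 0.07  ]
housFL [0.6588 0.2788 0.092 ]
housFR [0.6534 0.1545 0.092 ]
L in back [0.6615 0.278  0.07  ]
0 0 [-0.132  0.244  0.   ]
640 0 [0.07 0.93 0.  ]
0 400 [ 0.377 -0.086  0.   ]
640 400 [0.675 0.938 0.   ]
320 200 [0.193 0.523 0.   ]
[314.64414252 252.63283913]
```

>>> {"name": "apply_moves", "arguments": {"steps": ".5 -1 0 .2 85;.5 -1 0 .2 85;.5 -1 0 .2 85;.5 -1 0 .2 85;.5 -1 0 .2 85;.5 -1 0 .2 85;.5 -1 0 .2 85;.5 -1 0 .2 85;.5 -1 0 .2 85;.5 -1 0 .2 85;.5 -1 0 .2 85;.5 -1 0 .2 85"}}

```text
time: 1.65
ee_pos: [0.3981, 0.0331, 0.2292]
ee_rot: [2.244, 2.197, -0.003]
force: [0.6, 1.0, -0.3]
opening: 0.0852
```

>>> {"name": "apply_moves", "arguments": {"steps": ".6 -1 0 .1 85;.6 -1 0 .1 85;.6 -1 0 .1 85;.6 -1 0 .1 85;.6 -1 0 .1 85;.5 -.6 0 .1 85;0 0 0 0 85;0 0 0 0 85"}}

```text
time: 2.65
ee_pos: [0.5411, -0.2011, 0.2267]
ee_rot: [-2.175, -2.263, 0.004]
force: [0.5, -0.4, -0.2]
opening: 0.085
```

Run:
```python
from h import *
from station import viewer,manip
import json
c=viewer.calibration("wrist"); im=viewer.get_image("wrist"); cv2.imwrite("pics/w1.png",im)
o=manip.get_obs(); print(o["ee_pos"],o["qvel"].round(3), R.from_rotvec(o["ee_rot"]).as_matrix().round(4))
json.dump({k:np.array(v).tolist() for k,v in c.items()},open("w1.json","w"))
```

```text
[ 0.54105305 -0.20105954  0.22674027] [ 0.006 -0.009  0.004  0.    -0.001  0.001] [[-3.980e-02  9.992e-01 -3.600e-03]
 [ 9.992e-01  3.980e-02 -1.000e-04]
 [ 0.000e+00 -3.600e-03 -1.000e+00]]
```

View pics/w1.png

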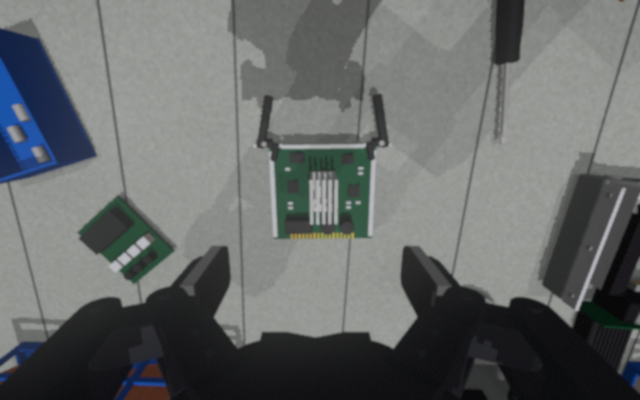

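Run:
```python
from h import *
im=cv2.imread("pics/w1.png")
cv2.imwrite("pics/w1z.png",cv2.resize(im[85:250,245:400],None,fx=4.8,fy=3.6*4.8/3.6*0.75,interpolation=cv2.INTER_CUBIC))
g=cv2.resize(im[85:250,245:400],None,fx=3.6,fy=3.6,interpolation=cv2.INTER_CUBIC); cv2.imwrite("pics/w1z.png",g); print(g.shape)
```

```text
(594, 558, 3)
```

View pics/w1z.png

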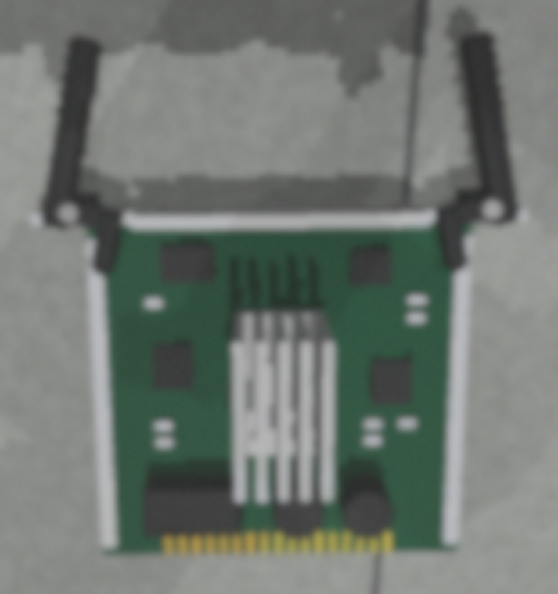

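Run:
```python
from h import *
import json
c={k:np.array(v) for k,v in json.load(open("w1.json")).items()}
f=lambda x,y,z:onz(c,245+(x+.5)/3.6-.5,85+(y+.5)/3.6-.5,z)
pts=dict(brR=(103,551,.014),brL=(457,548,.014),hR=(68,211,.030),hL=(491,208,.030),s1=(231,502,.066),s2=(335,502,.066),s3=(231,341,.066),s4=(336,341,.066),tR=(86,40,.028),tL=(478,37,.028))
q={k:f(*v) for k,v in pts.items()}
for k,v in q.items(): print(k,v.round(4))
yaw=lambda a,b:np.degrees(np.arctan2(-(b-a)[0],(b-a)[1]))
print(yaw(q['brR'],q['brL']),yaw(q['hR'],q['hL']),np.linalg.norm(q['brR']-q['brL']),np.linalg.norm(q['hR']-q['hL']))
print("sink",(q['s1']+q['s2']+q['s3']+q['s4'])/4,np.linalg.norm(q['s1']-q['s3']),np.linalg.norm(q['s1']-q['s2']))
m=(q['brR']+q['brL'])/2;h=(q['hR']+q['hL'])/2
print("axis",np.degrees(np.arctan2((m-h)[1],(m-h)[0])),np.linalg.norm((m-h)[:2]), "origin",(m*60+h*65)/125)
```

```text
brR [ 0.6265 -0.2525  0.014 ]
brL [ 0.6201 -0.1228  0.014 ]
hR [ 0.5024 -0.2616  0.03  ]
hL [ 0.496  -0.1265  0.03  ]
s1 [ 0.5858 -0.2058  0.066 ]
s2 [ 0.5845 -0.1737  0.066 ]
s3 [ 0.5351 -0.2075  0.066 ]
s4 [ 0.5338 -0.1765  0.066 ]
tR [ 0.4503 -0.256   0.028 ]
tL [ 0.4446 -0.1353  0.028 ]
2.8292792356232876 2.707360728183107 0.12982047120501816 0.13525244965324196
sink [ 0.55978183 -0.19088194  0.066     ] 0.05071267959506739 0.03212735491427946
axis 2.9525738822392515 0.12421540717875174 origin [ 0.55875626 -0.19095512  0.02232   ]
```

>>> {"name": "apply_moves", "arguments": {"steps": ".45 .25 -.5 .1 85;0 0 -1 0 85;0 0 -1 0 85;0 0 -1 0 85;0 0 -.5 0 85;0 0 0 0 85;0 0 0 0 85"}}

```text
time: 3.58
ee_pos: [0.5609, -0.1812, 0.058]
ee_rot: [-2.151, -2.283, 0.003]
force: [0.0, 0.3, 0.6]
opening: 0.0849
```

>>> {"name": "apply_moves", "arguments": {"steps": "-.05 -.24 0 -.1 85;0 0 0 0 85;0 0 0 0 85"}}

```text
time: 3.95
ee_pos: [0.5597, -0.1917, 0.0601]
ee_rot: [-2.167, -2.273, 0.001]
force: [0.4, -0.3, -0.4]
opening: 0.085
```

>>> {"name": "apply_moves", "arguments": {"steps": "0 0 -.5 0 85;0 0 -.2 0 85;0 0 0 0 85;0 0 0 0 85"}}

```text
time: 4.45
ee_pos: [0.5605, -0.1923, 0.0332]
ee_rot: [2.166, 2.272, 0.0]
force: [1.0, 0.1, 0.2]
opening: 0.0847
```

Run:
```python
from h import *
from station import viewer,manip
im=viewer.get_image("wrist"); cv2.imwrite("pics/w2.png",im); print(manip.get_obs()["ee_pos"])
```

```text
[ 0.56051245 -0.19228614  0.03323179]
```

View pics/w2.png

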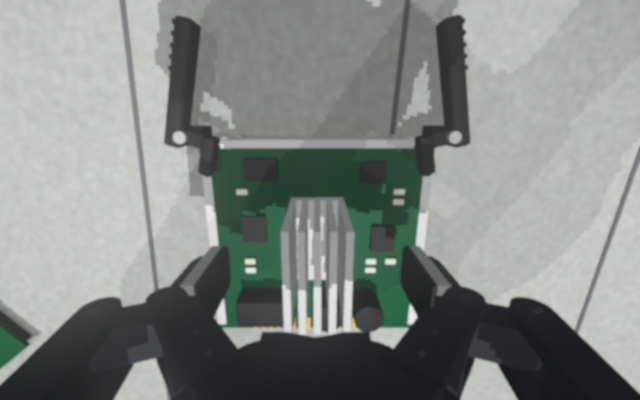

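>>> {"name": "apply_moves", "arguments": {"steps": "0 0 0 0 15;0 0 0 0 15;0 0 0 0 15;0 0 0 0 15;0 0 0 0 15;0 0 0 0 15"}}

```text
time: 5.25
ee_pos: [0.5609, -0.1924, 0.0343]
ee_rot: [2.165, 2.271, 0.001]
force: [0.1, 0.1, 0.7]
opening: 0.0292
```

>>> {"name": "apply_moves", "arguments": {"steps": "0 0 .4 0 15;0 0 .8 0 15;0 .3 1 0 15;0 .6 1 -.2 15;0 .8 1 -.2 15;0 .8 1 -.2 15;0 .6 .9 -.2 15;0 .3 .4 -.2 15;0 0 0 0 15;0 0 0 0 15;0 0 0 0 15"}}

```text
time: 6.62
ee_pos: [0.5546, -0.0511, 0.3031]
ee_rot: [-2.283, -2.148, 0.004]
force: [-0.6, 0.0, -5.1]
opening: 0.0294
```

Run:
```python
from h import *
from station import viewer,manip
import json
c=viewer.calibration("wrist"); im=viewer.get_image("wrist"); cv2.imwrite("pics/w3.png",im)
o=manip.get_obs(); print(o["ee_pos"],o["qvel"].round(3),o["force"], R.from_rotvec(o["ee_rot"]).as_matrix().round(4))
json.dump({k:np.array(v).tolist() for k,v in c.items()},open("w3.json","w"))
```

```text
[ 0.55458443 -0.05112446  0.3030208 ] [ 0.001  0.001 -0.007 -0.     0.003  0.003] [-0.02715994  0.22103357 -6.41090492] [[ 0.0609  0.9981 -0.0067]
 [ 0.9981 -0.0609  0.0034]
 [ 0.003  -0.0069 -1.    ]]
```

View pics/w3.png

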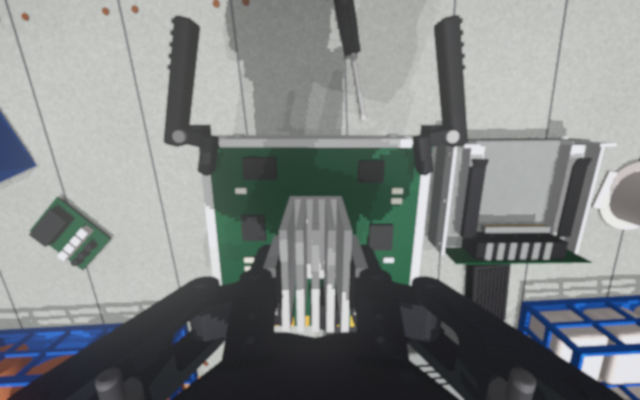

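Run:
```python
from h import *
im=cv2.imread("pics/w3.png")
g=cv2.resize(im[125:275,430:625],None,fx=4,fy=4,interpolation=cv2.INTER_CUBIC); cv2.imwrite("pics/w3z.png",g)
```

```text
(no output)
```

View pics/w3z.png

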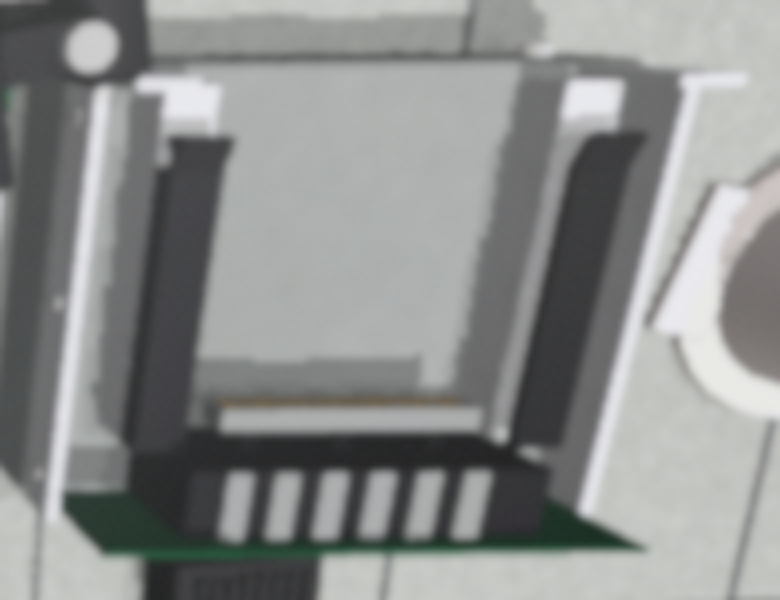

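Run:
```python
from h import *
import json
c={k:np.array(v) for k,v in json.load(open("w3.json")).items()}
f=lambda x,y,z:onz(c,430+(x+.5)/4-.5,125+(y+.5)/4-.5,z)
pts=dict(sillR_in=(221,84,.06),sillL_in=(567,80,.06),sillL_out=(622,80,.06),postL_in=(685,76,.08),postL_out=(748,74,.08),lipRf_in=(233,142,.07),lipRb_in=(187,440,.07),lipLf_out=(644,135,.07),lipLb_out=(560,445,.07),wallL_f=(695,90,.042),wallL_b=(585,512,.042))
q={k:f(*v) for k,v in pts.items()}
for k,v in q.items(): print(k,v.round(4))
# projection of hypothesis
def pr(ox,oy,yw,pp):
    a=np.radians(yw);w=np.array([ox+pp[0]*np.cos(a)-pp[1]*np.sin(a),oy+pp[0]*np.sin(a)+pp[1]*np.cos(a),pp[2]])
    u=proj(c,w);return ((u+.5-np.array([430,125]))*4).round(0)
for n,p in dict(sRin=(-.051,-.0575,.06),sLin=(-.051,.0575,.06),sLout=(-.051,.075,.06),pLi=(-.055,.075,.08),pLo=(-.055,.095,.08),pRi=(-.055,-.075,.08),lipRf_in=(-.024,-.0575,.07),lipRb_in=(.075,-.0575,.07),lipRb_out=(.075,-.075,.07),lipLf_out=(-.024,.075,.07),lipLf_in=(-.024,.0575,.07),lipLb_out=(.075,.075,.07),lipLb_in=(.075,.0575,.07),flL_o=(-.035,.075,.07),flR_i=(-.035,-.0575,.07)).items(): print(n,pr(.5855,.2255,-3.5,p))
```

```text
sillR_in [0.5334 0.1749 0.06  ]
sillL_in [0.539  0.2885 0.06  ]
sillL_out [0.5401 0.3066 0.06  ]
postL_in [0.5372 0.3077 0.08  ]
postL_out [0.5378 0.3272 0.08  ]
lipRf_in [0.5511 0.1749 0.07  ]
lipRb_in [0.6549 0.1692 0.07  ]
lipLf_out [0.5569 0.3079 0.07  ]
lipLb_out [0.6648 0.2996 0.07  ]
wallL_f [0.5476 0.3489 0.042 ]
wallL_b [0.7067 0.3398 0.042 ]
sRin [211.  78.]
sLin [560.  78.]
sLout [613.  78.]
pLi [674.  71.]
pLo [738.  71.]
pRi [192.  70.]
lipRf_in [215. 165.]
lipRb_in [171. 447.]
lipRb_out [121. 447.]
lipLf_out [620. 165.]
lipLf_in [567. 165.]
lipLb_out [549. 446.]
lipLb_in [499. 446.]
flL_o [629. 131.]
flR_i [220. 131.]
```

>>> {"name": "apply_moves", "arguments": {"steps": "-.15 .5 -.2 0 15;-.3 .9 -.4 0 15;-.3 .9 -.4 0 15;-.3 .9 -.4 0 15;-.3 .9 -.4 0 15;-.3 .9 -.4 0 15;-.3 .9 -.4 0 15;-.2 .6 -.2 0 15;-.1 .3 -.2 0 15;0 0 0 0 15;0 0 0 0 15;0 0 0 0 15"}}

```text
time: 8.18
ee_pos: [0.4619, 0.2222, 0.1738]
ee_rot: [-2.289, -2.135, 0.016]
force: [0.0, 0.3, -5.4]
opening: 0.0295
```

>>> {"name": "apply_moves", "arguments": {"steps": "-.07 .33 -.6 .1 15;0 0 -.6 0 15;0 0 -.3 0 15;0 0 0 0 15;0 0 0 0 15"}}

```text
time: 8.8
ee_pos: [0.462, 0.2337, 0.1149]
ee_rot: [-2.284, -2.145, 0.008]
force: [0.7, 0.8, -5.7]
opening: 0.0293
```

```bash
cat > look.py <<'E'
import sys
from h import *
from station import viewer,manip
import json
n=sys.argv[1]
o=manip.get_obs(); M=R.from_rotvec(o["ee_rot"]).as_matrix()
print("t",o["time"],"pos",o["ee_pos"].round(4),"yaw-90",np.degrees(np.arctan2(M[1,0],M[0,0])).round(2)-90,"z",M[:,2].round(4),"F",o["force"].round(1),"T",o["ft_torque"].round(2),"op",round(o["opening"],4))
for cam in sys.argv[2:]:
    c=viewer.calibration(cam); im=viewer.get_image(cam); cv2.imwrite(f"pics/{n}_{cam}.png",im)
    json.dump({k:np.array(v).tolist() for k,v in c.items()},open(f"{n}_{cam}.json","w"))
    if cam=="top": cv2.imwrite(f"pics/{n}_topz.png",cv2.resize(im[140:260,190:300],None,fx=5,fy=5,interpolation=cv2.INTER_CUBIC))
E
python3 look.py a top wrist
```

```text
t 8.8 pos [0.462  0.2337 0.1149] yaw-90 -3.5900000000000034 z [-0.0092  0.0024 -1.    ] F [ 0.7  0.8 -5.7] T [ 0.05 -0.03 -0.03] op 0.0293
```

View pics/a_topz.png

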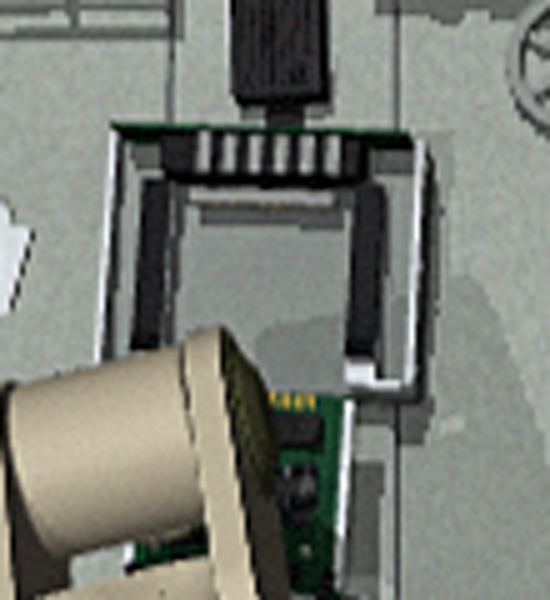

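View pics/a_wrist.png

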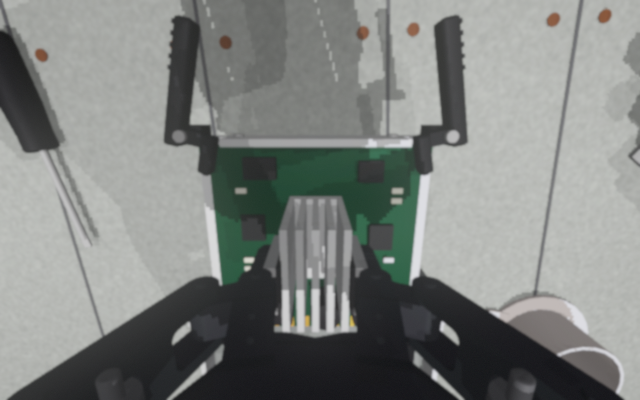

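Run:
```python
from h import *
import json
im=cv2.imread("pics/a_top.png")
cv2.imwrite("pics/a_tz2.png",cv2.resize(im[200:265,225:285],None,fx=9,fy=9,interpolation=cv2.INTER_CUBIC))
```

```text
(no output)
```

View pics/a_tz2.png

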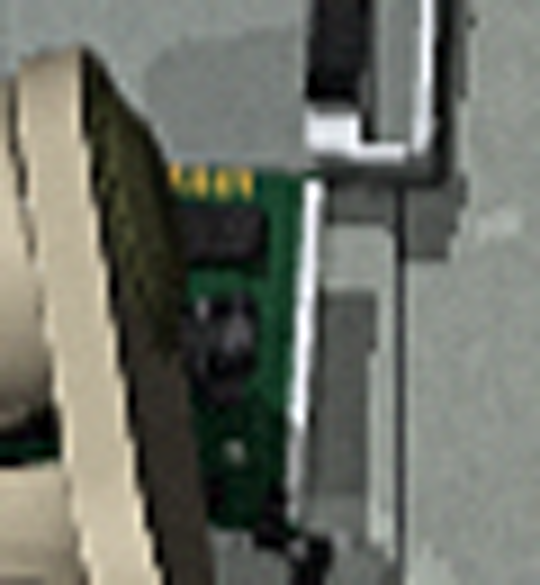

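Run:
```python
from h import *
import json
c={k:np.array(v) for k,v in json.load(open("a_top.json")).items()}
f=lambda x,y,z:onz(c,225+(x+.5)/9-.5,200+(y+.5)/9-.5,z)
zb=.1149-.0343+.014
for n,p in dict(cardcorner=(325,177,zb),cardrear=(302,505,zb),sill_in_f=(307,150,.06),sill_in_b=(308,110,.06),post_out=(411,152,.08),liprin=(308,95,.07)).items(): print(n,f(*p).round(4))
p=np.array([.462,.2337]);a=np.radians(-3.6);ax=np.array([np.cos(a),np.sin(a)]);ay=np.array([-np.sin(a),np.cos(a)])
print("card corner by TCP",p-.0015*ax+.065*ax-.065*ay)
F=np.array([.587,.2285]);a=np.radians(-3.3);ax=np.array([np.cos(a),np.sin(a)]);ay=np.array([-np.sin(a),np.cos(a)])
print("sill by frame",F-.051*ax-.0575*ay,"post",F-.055*ax-.095*ay, "lip",F-.035*ax-.0575*ay)
```

```text
cardcorner [0.521  0.1624 0.0946]
cardrear [0.4123 0.1701 0.0946]
sill_in_f [0.5348 0.1734 0.06  ]
sill_in_b [0.5487 0.1731 0.06  ]
post_out [0.5306 0.1353 0.08  ]
liprin [0.5524 0.1716 0.07  ]
card corner by TCP [0.52129331 0.16484106]
sill by frame [0.53277464 0.17403111] post [0.52662262 0.13682355] lip [0.5487481  0.17311009]
```

>>> {"name": "apply_moves", "arguments": {"steps": "0 .09 -.4 .02 15;0 0 -.28 0 15;0 0 0 0 15;0 0 0 0 15"}}

```text
time: 9.4
ee_pos: [0.463, 0.2375, 0.089]
ee_rot: [-2.283, -2.149, 0.002]
force: [0.3, 0.5, -4.7]
opening: 0.0293
```

>>> {"name": "apply_moves", "arguments": {"steps": ".3 -.02 -.05 0 15;.1 0 0 0 15;0 0 0 0 15;0 0 0 0 15"}}

```text
time: 9.9
ee_pos: [0.481, 0.2365, 0.0877]
ee_rot: [-2.284, -2.149, -0.0]
force: [-0.0, -0.1, -5.3]
opening: 0.0291
```

```bash
python3 look.py b top scene
python3 - <<'E'
from h import *
im=cv2.imread("pics/b_top.png");cv2.imwrite("pics/b_tz2.png",cv2.resize(im[190:265,205:285],None,fx=8,fy=8,interpolation=cv2.INTER_CUBIC))
im=cv2.imread("pics/b_scene.png");cv2.imwrite("pics/b_sz.png",cv2.resize(im[150:240,330:450],None,fx=6,fy=6,interpolation=cv2.INTER_CUBIC))
E
```

```text
t 9.9 pos [0.481  0.2365 0.0877] yaw-90 -3.489999999999995 z [-0.0033  0.0037 -1.    ] F [-0.  -0.1 -5.3] T [-0.02  0.02 -0.04] op 0.0291
```

View pics/b_tz2.png

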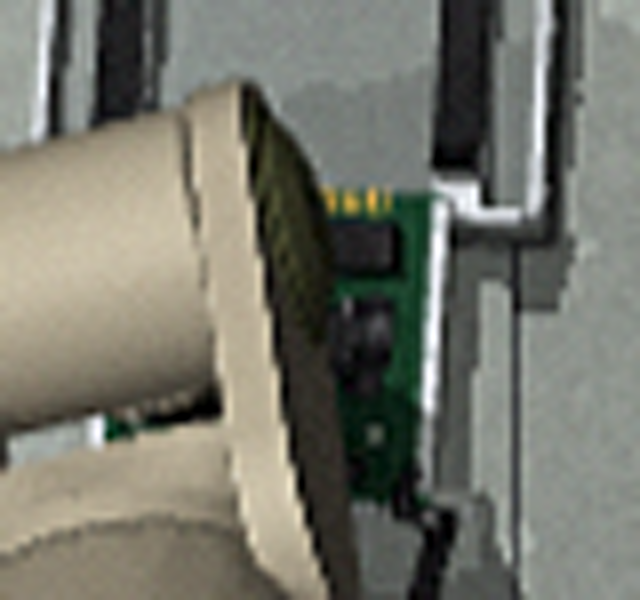

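View pics/b_sz.png

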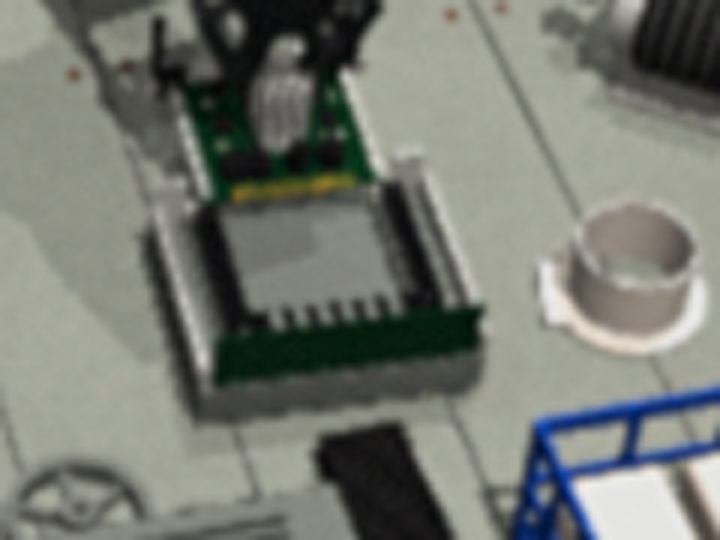

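Run:
```python
from h import *
import json
im=cv2.imread("pics/b_scene.png");cv2.imwrite("pics/b_sz2.png",cv2.resize(im[160:215,350:415],None,fx=11,fy=11,interpolation=cv2.INTER_CUBIC))
c={k:np.array(v) for k,v in json.load(open("b_scene.json")).items()}
c2={k:np.array(v) for k,v in json.load(open("b_top.json")).items()}
def world(F,yw,p):
    a=np.radians(yw);return np.array([F[0]+p[0]*np.cos(a)-p[1]*np.sin(a),F[1]+p[0]*np.sin(a)+p[1]*np.cos(a),p[2]])
Z=lambda w:((proj(c,w)+.5-np.array([350,160]))*11).round(0)
Z2=lambda w:((proj(c2,w)+.5-np.array([205,190]))*8).round(0)
F=(.588,.2298)
for n,p in dict(postLi=(-.055,.075,.08),postLo=(-.055,.095,.08),postRi=(-.055,-.075,.08),postRo=(-.055,-.095,.08),lipLbi=(.075,.0575,.07),lipRbi=(.075,-.0575,.07),lipLfi=(-.035,.0575,.07),lipRfi=(-.035,-.0575,.07),lipLfo=(-.035,.075,.07),lipRfo=(-.035,-.075,.07),sillRi=(-.051,-.0575,.06)).items(): w=world(F,-3.4,p);print(n,Z(w),Z2(w))
C=np.array([.481,.2365])-.0015*np.array([1,-.06]);zb=.0877-.0343+.014
for n,p in dict(cL=(.065,.065,zb),cR=(.065,-.065,zb)).items(): w=world(C,-3.5,p);print(n,Z(w),Z2(w))
```

```text
postLi [509. 174.] [ 73. 209.]
postLo [559. 168.] [ 21. 207.]
postRi [124. 220.] [466. 222.]
postRo [ 72. 226.] [518. 224.]
lipLbi [551. 446.] [ 150. -116.]
lipRbi [246. 484.] [ 443. -107.]
lipLfi [475. 235.] [129. 162.]
lipRfi [179. 270.] [427. 172.]
lipLfo [519. 229.] [ 84. 161.]
lipRfo [134. 276.] [472. 174.]
sillRi [168. 259.] [428. 217.]
cL [488. 221.] [109. 185.]
cR [155. 261.] [445. 197.]
```

View pics/b_sz2.png

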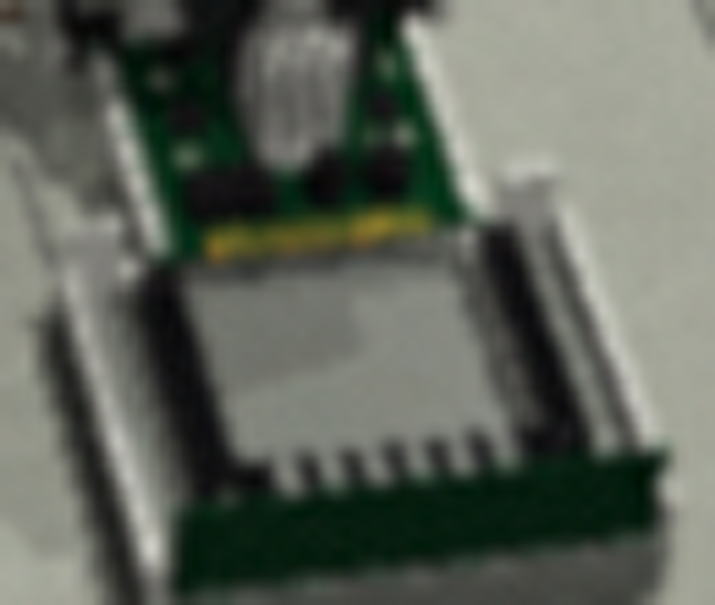

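>>> {"name": "apply_moves", "arguments": {"steps": "0 -.05 -.02 0 15;.15 -.01 0 0 15;.2 -.015 0 0 15;.1 0 0 0 15;0 0 0 0 15"}}

```text
time: 10.62
ee_pos: [0.5003, 0.2333, 0.0868]
ee_rot: [-2.284, -2.15, -0.0]
force: [-0.2, 0.1, -4.9]
opening: 0.0289
```

```bash
python3 look.py c scene;python3 - <<'E'
from h import *
im=cv2.imread("pics/c_scene.png");cv2.imwrite("pics/c_sz2.png",cv2.resize(im[160:215,350:415],None,fx=11,fy=11,interpolation=cv2.INTER_CUBIC))
E
```

```text
t 10.625 pos [0.5003 0.2333 0.0868] yaw-90 -3.480000000000004 z [-0.0033  0.0037 -1.    ] F [-0.2  0.1 -4.9] T [-0.05 -0.04 -0.05] op 0.0289
```

View pics/c_sz2.png

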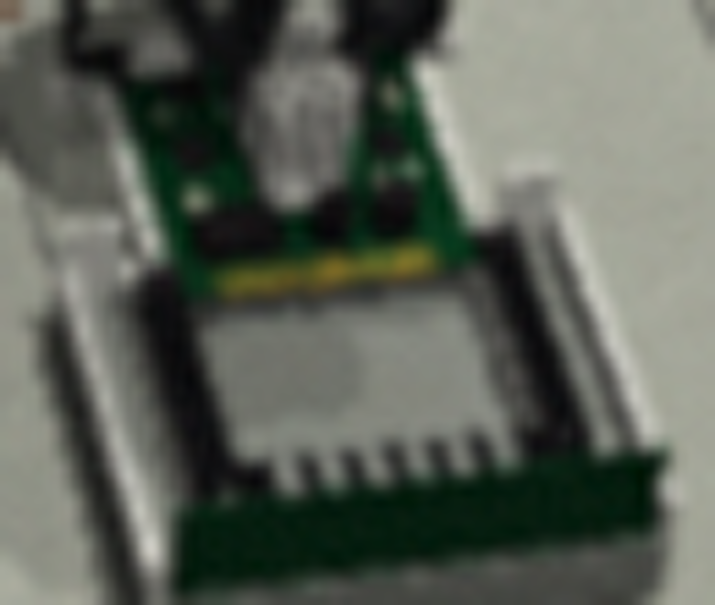

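>>> {"name": "apply_moves", "arguments": {"steps": ".15 -.01 0 0 15;.15 -.01 0 0 15;.1 -.005 0 0 15;0 0 0 0 15"}}

```text
time: 11.18
ee_pos: [0.5171, 0.2323, 0.0867]
ee_rot: [-2.284, -2.15, 0.0]
force: [0.2, -0.4, -4.7]
opening: 0.0291
```

>>> {"name": "apply_moves", "arguments": {"steps": ".2 -.012 0 0 15;.2 -.012 0 0 15;.1 -.006 0 0 15;0 0 0 0 15"}}

```text
time: 11.68
ee_pos: [0.5386, 0.231, 0.0866]
ee_rot: [-2.284, -2.15, 0.0]
force: [0.3, -0.1, -5.0]
opening: 0.029
```

>>> {"name": "apply_moves", "arguments": {"steps": ".2 -.012 0 0 15;.2 -.012 0 0 15;.2 -.012 0 0 15;.1 -.006 0 0 15;0 0 0 0 15"}}

```text
time: 12.3
ee_pos: [0.5685, 0.2293, 0.0864]
ee_rot: [-2.283, -2.149, 0.0]
force: [-0.2, 0.7, -5.2]
opening: 0.0293
```

>>> {"name": "apply_moves", "arguments": {"steps": ".1 -.006 0 0 15;.1 -.006 0 0 15;0 0 0 0 15"}}

```text
time: 12.68
ee_pos: [0.5768, 0.2289, 0.0864]
ee_rot: [-2.283, -2.15, 0.001]
force: [1.0, 0.8, -5.4]
opening: 0.0295
```

>>> {"name": "apply_moves", "arguments": {"steps": ".06 -.003 0 0 15;.06 -.003 0 0 15;0 0 0 0 15"}}

```text
time: 13.05
ee_pos: [0.5818, 0.2286, 0.0864]
ee_rot: [-2.283, -2.15, 0.001]
force: [-0.3, 0.6, -5.5]
opening: 0.0295
```

>>> {"name": "apply_moves", "arguments": {"steps": ".05 -.003 0 0 15;.05 -.003 0 0 15;0 0 0 0 15"}}

```text
time: 13.42
ee_pos: [0.5837, 0.2285, 0.0861]
ee_rot: [-2.279, -2.148, 0.008]
force: [-1.6, -0.2, -5.1]
opening: 0.0292
```

>>> {"name": "apply_moves", "arguments": {"steps": ".05 -.003 0 0 15;0 0 0 0 15"}}

```text
time: 13.68
ee_pos: [0.5839, 0.2285, 0.086]
ee_rot: [-2.276, -2.147, 0.015]
force: [-3.6, 0.5, -4.9]
opening: 0.0289
```

>>> {"name": "apply_moves", "arguments": {"steps": ".1 -.006 0 0 15"}}

```text
time: 13.8
ee_pos: [0.5866, 0.2283, 0.0859]
ee_rot: [-2.274, -2.146, 0.019]
force: [-9.1, 0.5, -0.7]
opening: 0.0288
```

>>> {"name": "apply_moves", "arguments": {"steps": ".1 -.006 0 0 15"}}

```text
time: 13.92
ee_pos: [0.5889, 0.2282, 0.086]
ee_rot: [-2.271, -2.145, 0.025]
force: [-12.7, 0.0, 3.5]
opening: 0.0296
```

```bash
python3 look.py d top wrist scene;python3 - <<'E'
from h import *
im=cv2.imread("pics/d_scene.png");cv2.imwrite("pics/d_sz2.png",cv2.resize(im[150:225,340:420],None,fx=8,fy=8,interpolation=cv2.INTER_CUBIC))
E
```

```text
t 13.925 pos [0.5889 0.2282 0.086 ] yaw-90 -3.269999999999996 z [-0.0234  0.0019 -0.9997] F [-12.7   0.    3.5] T [-0.06  2.04  0.13] op 0.0296
```

View pics/d_wrist.png

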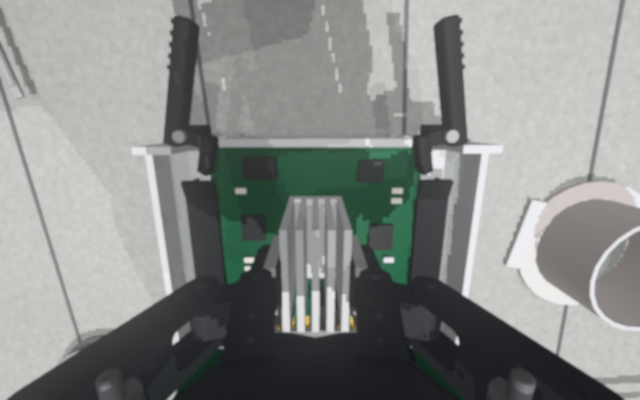

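View pics/d_sz2.png

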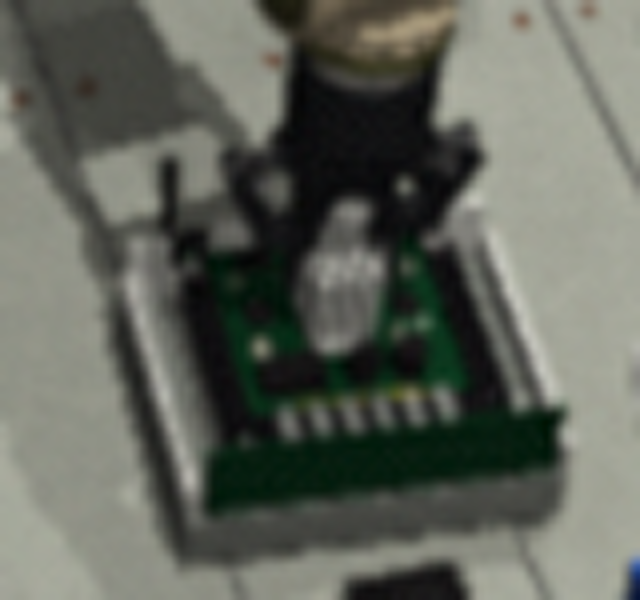

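>>> {"name": "apply_moves", "arguments": {"steps": "-.05 .003 0 0 15;-.05 .003 0 0 15;0 0 0 0 15"}}

```text
time: 14.45
ee_pos: [0.584, 0.2284, 0.0863]
ee_rot: [-2.27, -2.146, 0.028]
force: [-0.5, 0.3, -6.0]
opening: 0.0292
```

```bash
python3 look.py e
```

```text
t 14.45 pos [0.584  0.2284 0.0863] yaw-90 -3.219999999999999 z [-0.0252  0.001  -0.9997] F [-0.5  0.3 -6. ] T [0.02 0.11 0.06] op 0.0292
```

>>> {"name": "apply_moves", "arguments": {"steps": "0 0 -.03 0 15;0 0 -.03 0 15;.01 0 0 0 15"}}

```text
time: 14.82
ee_pos: [0.5842, 0.2284, 0.0861]
ee_rot: [-2.27, -2.146, 0.027]
force: [-3.7, -0.5, -3.9]
opening: 0.0291
```

```bash
python3 look.py e
```

```text
t 14.825 pos [0.5842 0.2284 0.0861] yaw-90 -3.2099999999999937 z [-2.480e-02  8.000e-04 -9.997e-01] F [-3.7 -0.5 -3.9] T [-0.11  0.61  0.07] op 0.0291
```

>>> {"name": "apply_moves", "arguments": {"steps": "0 0 0 0 40;0 0 0 0 60;0 0 0 0 70;0 0 0 0 70"}}

```text
time: 15.32
ee_pos: [0.5867, 0.2284, 0.0878]
ee_rot: [-2.273, -2.148, 0.019]
force: [-0.5, -0.3, -0.0]
opening: 0.0698
```

```bash
python3 look.py f wrist
```

```text
t 15.325 pos [0.5867 0.2284 0.0878] yaw-90 -3.25 z [-0.0181  0.0019 -0.9998] F [-0.5 -0.3 -0. ] T [-0.01  0.01  0.03] op 0.0698
```

View pics/f_wrist.png

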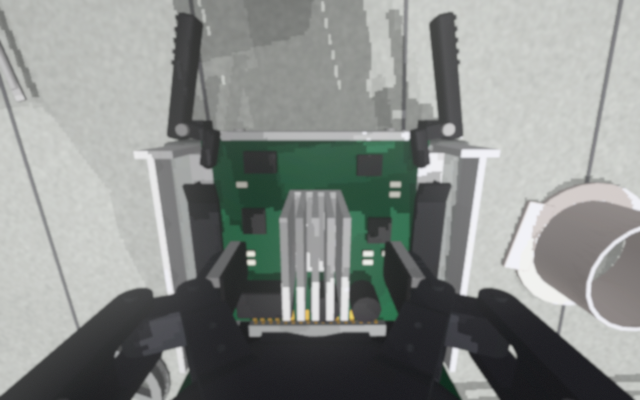

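>>> {"name": "apply_moves", "arguments": {"steps": "0 0 .6 0 70;0 0 .8 0 70;-.3 0 .6 0 40;-.6 0 .2 0 10;-.6 0 0 0 0;0 0 0 0 0;0 0 0 0 0;0 0 0 0 0"}}

```text
time: 16.38
ee_pos: [0.5268, 0.228, 0.1781]
ee_rot: [-2.275, -2.148, 0.017]
force: [0.1, -0.1, 0.3]
opening: 0.0002
```

```bash
python3 look.py g wrist
```

```text
t 16.375 pos [0.5268 0.228  0.1781] yaw-90 -3.2900000000000063 z [-0.0167  0.002  -0.9999] F [ 0.1 -0.1  0.3] T [-0.   -0.06  0.01] op 0.0002
```

View pics/g_wrist.png

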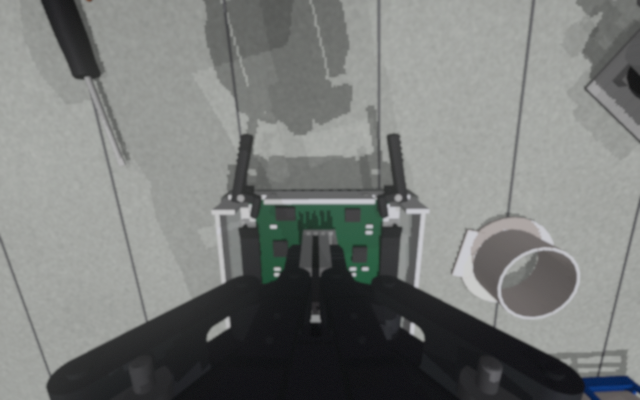

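Run:
```python
from h import *
im=cv2.imread("pics/g_wrist.png");cv2.imwrite("pics/g_z.png",cv2.resize(im[125:230,200:440],None,fx=3.3,fy=3.3*1.0,interpolation=cv2.INTER_CUBIC))
cv2.imwrite("pics/g_f.png",cv2.resize(im[220:370,230:400],None,fx=4,fy=4,interpolation=cv2.INTER_CUBIC))
```

```text
(no output)
```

View pics/g_z.png

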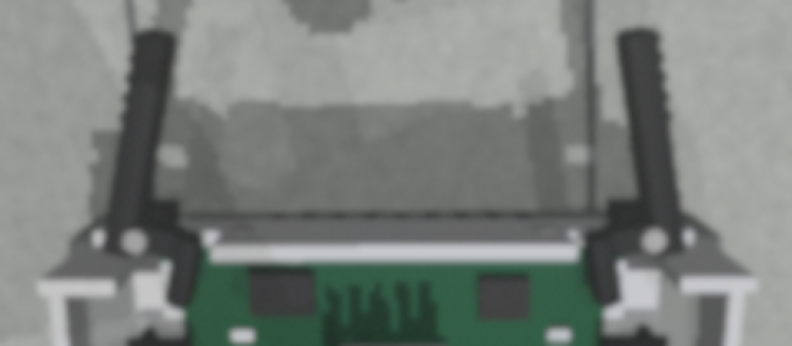

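View pics/g_f.png

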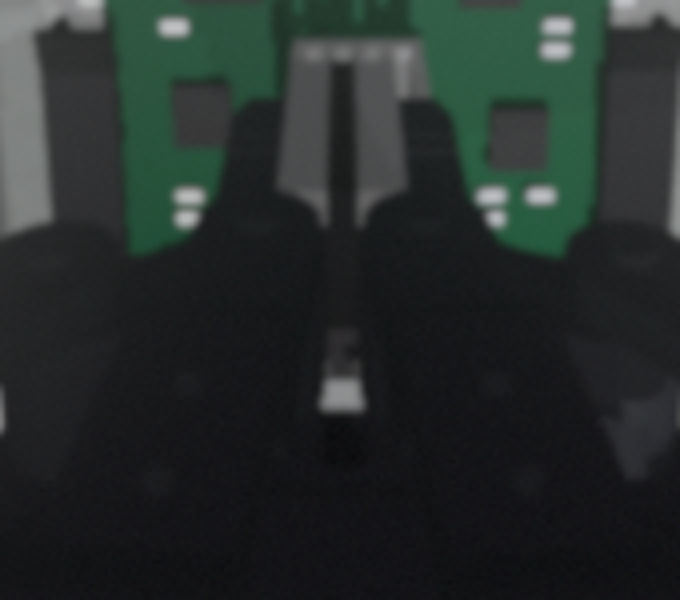

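Run:
```python
from h import *
import json
c={k:np.array(v) for k,v in json.load(open("g_wrist.json")).items()}
f=lambda x,y,z:onz(c,200+(x+.5)/3.3-.5,125+(y+.5)/3.3-.5,z)
q={n:f(*p) for n,p in dict(hR=(134,241,.080),hL=(655,240,.080),tR=(155,36,.078),tL=(638,34,.078),pRo=(40,283,.08),pLo=(757,280,.08),pRi=(116,283,.08),pLi=(681,281,.08),plR=(211,245,.08),plL=(579,245,.08),tcp=(0,0,0.1)).items()}
for k,v in q.items(): print(k,v.round(4))
y=q['hL']-q['hR'];print("hinge sep",np.linalg.norm(y),np.degrees(np.arctan2(-y[0],y[1])))
y=q['pLo']-q['pRo'];print("post sep",np.linalg.norm(y),np.degrees(np.arctan2(-y[0],y[1])))
a=np.radians(-3.3);ax=np.array([np.cos(a),np.sin(a)]);ay=np.array([-np.sin(a),np.cos(a)])
for s,h,t in(("R",q['hR'],q['tR']),("L",q['hL'],q['tL'])):
    d=(t-h)[:2];X,Y=d@ax,d@ay; print(s,X,Y,"theta",np.arctan2(-X,Y if s=="R" else -Y))
H=(q['hL']+q['hR'])[:2]/2; P=(q['pLo']+q['pRo'])[:2]/2
print("hinge->post x",(P-H)@ax,"y",(P-H)@ay,"frame origin",P+.055*ax,"card origin",H+.060*ax)
print(proj(c,[.5268,.228,.1781]))
```

```text
hR [0.5185 0.1646 0.08  ]
hL [0.526  0.3002 0.08  ]
tR [0.4669 0.1758 0.078 ]
tL [0.4732 0.2956 0.078 ]
pRo [0.5285 0.1385 0.08  ]
pLo [0.5385 0.3272 0.08  ]
pRi [0.5296 0.1585 0.08  ]
pLi [0.5376 0.3072 0.08  ]
plR [0.5207 0.1845 0.08  ]
plL [0.5262 0.2804 0.08  ]
tcp [0.4563 0.1471 0.1   ]
hinge sep 0.13580298271289135 -3.1586614144877996
post sep 0.18905656319462216 -3.024170891058296
R -0.05216950231428536 0.008161850167582484 theta 1.4156056383595497
L -0.0524034717133111 -0.0075895352739499536 theta 1.4269675211904365
hinge->post x 0.01117723403579637 y 0.00109043640061574 frame origin [0.58837787 0.2296828 ] card origin [0.58214811 0.22894976]
[314.1560186  252.50759564]
```

>>> {"name": "apply_moves", "arguments": {"steps": "-.6 .7 0 0 0;-.6 1 -.2 0 0;0 1 -.5 0 0;0 .1 -.7 0 0;0 0 -.5 0 0;0 0 0 0 0;0 0 0 0 0"}}

```text
time: 17.3
ee_pos: [0.4807, 0.3436, 0.0992]
ee_rot: [-2.278, -2.146, 0.015]
force: [-0.1, 0.6, 0.2]
opening: -0.0
```

```bash
python3 look.py i wrist
python3 - <<'E'
from h import *
im=cv2.imread("pics/i_wrist.png");cv2.imwrite("pics/i_z.png",cv2.resize(im[100:340,150:450],None,fx=2.5,fy=2.5,interpolation=cv2.INTER_CUBIC))
E
```

```text
t 17.3 pos [0.4807 0.3436 0.0992] yaw-90 -3.430000000000007 z [-0.0152  0.0025 -0.9999] F [-0.1  0.6  0.2] T [ 0.04 -0.04 -0.03] op -0.0
```

View pics/i_z.png

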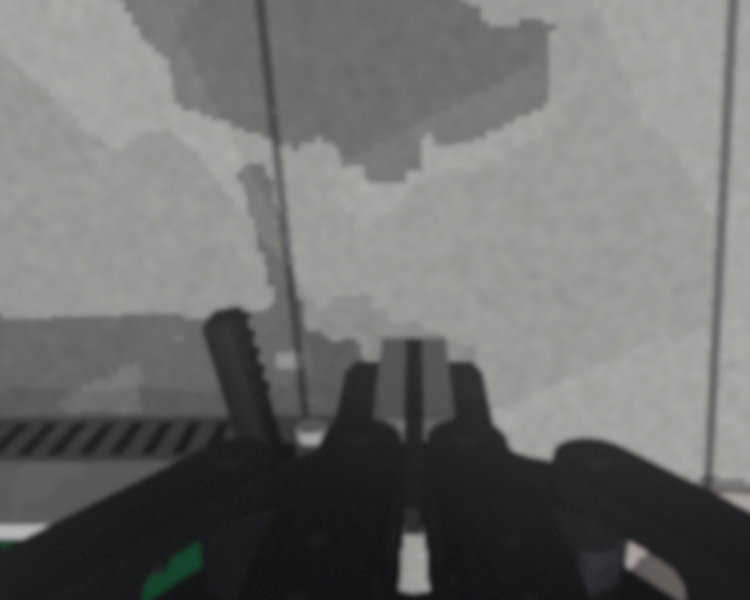

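>>> {"name": "apply_moves", "arguments": {"steps": "0 0 -.5 0 0;0 0 -.28 0 0;0 0 0 0 0"}}

```text
time: 17.73
ee_pos: [0.4822, 0.3436, 0.0699]
ee_rot: [-2.28, -2.145, 0.008]
force: [-0.5, 0.8, 0.7]
opening: -0.0002
```

>>> {"name": "apply_moves", "arguments": {"steps": "0 -.2 0 0 0;0 -.15 0 0 0;0 0 0 0 0"}}

```text
time: 18.1
ee_pos: [0.483, 0.3286, 0.0716]
ee_rot: [-2.281, -2.146, 0.004]
force: [1.0, -1.1, 0.4]
opening: -0.0002
```

```bash
python3 look.py j wrist
python3 - <<'E'
from h import *
im=cv2.imread("pics/j_wrist.png");cv2.imwrite("pics/j_z.png",cv2.resize(im[100:340,150:450],None,fx=2.5,fy=2.5,interpolation=cv2.INTER_CUBIC))
E
```

```text
t 18.1 pos [0.483  0.3286 0.0716] yaw-90 -3.5 z [-0.0083  0.0054 -1.    ] F [ 1.  -1.1  0.4] T [-0.01 -0.04 -0.  ] op -0.0002
```

View pics/j_z.png

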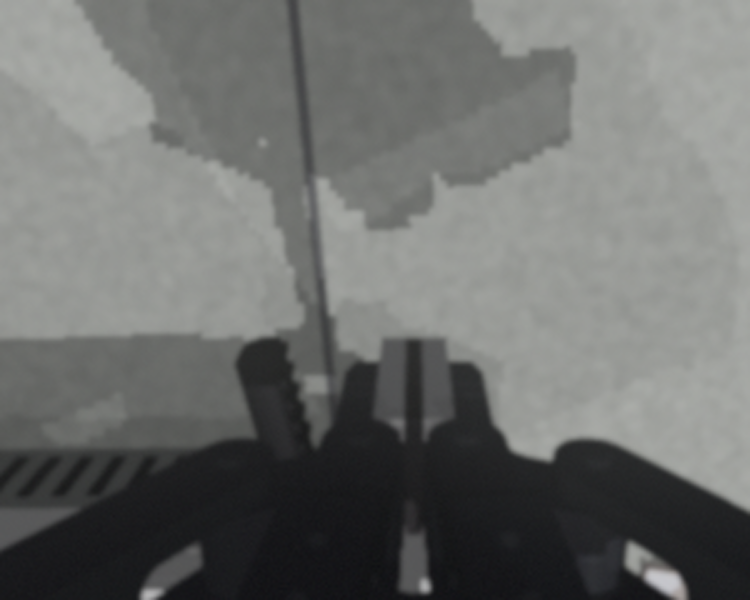

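>>> {"name": "apply_moves", "arguments": {"steps": "-.12 -.2 -.1 0 0;-.12 -.25 0 0 0;0 -.25 0 0 0;0 0 0 0 0"}}

```text
time: 18.65
ee_pos: [0.4723, 0.2993, 0.0674]
ee_rot: [-2.28, -2.146, 0.002]
force: [0.6, 1.1, -0.3]
opening: -0.0003
```

```bash
python3 look.py k wrist
python3 - <<'E'
from h import *
im=cv2.imread("pics/k_wrist.png");cv2.imwrite("pics/k_z.png",cv2.resize(im[100:340,150:450],None,fx=2.5,fy=2.5,interpolation=cv2.INTER_CUBIC))
E
```

```text
t 18.65 pos [0.4723 0.2993 0.0674] yaw-90 -3.489999999999995 z [-0.0084  0.0066 -0.9999] F [ 0.6  1.1 -0.3] T [ 0.18  0.06 -0.01] op -0.0003
```

View pics/k_z.png

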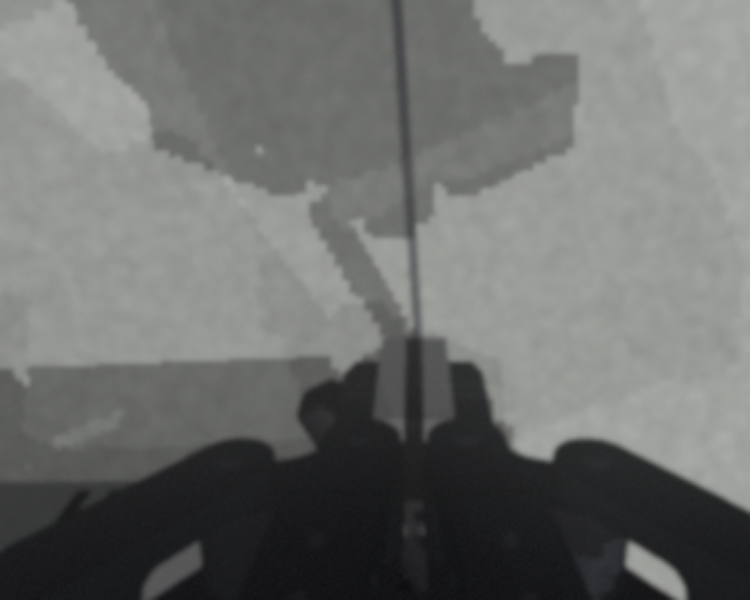

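>>> {"name": "apply_moves", "arguments": {"steps": ".04 -.17 0 0 0;.1 -.17 0 0 0;.05 -.05 0 0 0;0 0 0 0 0"}}

```text
time: 19.2
ee_pos: [0.4799, 0.2831, 0.0672]
ee_rot: [-2.279, -2.145, 0.005]
force: [-2.3, 1.5, 0.6]
opening: -0.0004
```

```bash
python3 look.py l wrist
python3 - <<'E'
from h import *
im=cv2.imread("pics/l_wrist.png");cv2.imwrite("pics/l_z.png",cv2.resize(im[100:340,150:450],None,fx=2.5,fy=2.5,interpolation=cv2.INTER_CUBIC))
E
```

```text
t 19.2 pos [0.4799 0.2831 0.0672] yaw-90 -3.469999999999999 z [-0.0101  0.0064 -0.9999] F [-2.3  1.5  0.6] T [ 0.26  0.36 -0.05] op -0.0004
```

View pics/l_z.png

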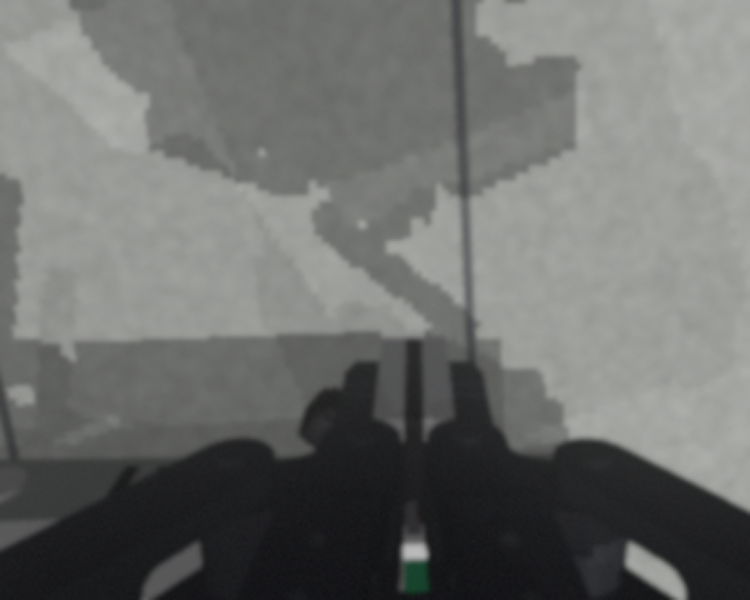

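>>> {"name": "apply_moves", "arguments": {"steps": "-.25 .1 .3 0 0;0 0 .7 0 0;0 -.8 0 0 0;0 -1 0 0 0;0 -1 0 0 0;0 -.9 0 0 0;0 -.2 -.1 0 0;0 0 0 0 0;0 0 0 0 0"}}

```text
time: 20.38
ee_pos: [0.4686, 0.1305, 0.1107]
ee_rot: [-2.28, -2.158, -0.008]
force: [-0.1, 0.3, 0.1]
opening: -0.0001
```

```bash
python3 look.py m wrist
python3 - <<'E'
from h import *
im=cv2.imread("pics/m_wrist.png");cv2.imwrite("pics/m_z.png",cv2.resize(im[100:340,180:560],None,fx=2.1,fy=2.1,interpolation=cv2.INTER_CUBIC))
E
```

```text
t 20.375 pos [0.4686 0.1305 0.1107] yaw-90 -3.1500000000000057 z [ 0.0019  0.0051 -1.    ] F [-0.1  0.3  0.1] T [-0.    0.01  0.  ] op -0.0001
```

View pics/m_z.png

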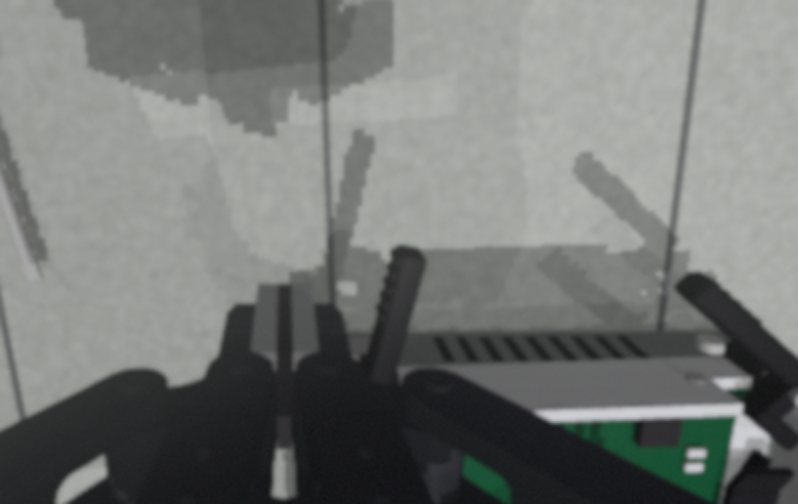

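>>> {"name": "apply_moves", "arguments": {"steps": "0 0 -.5 0 0;0 0 -.5 0 0;0 0 -.1 0 0;-.04 .25 0 0 0;-.04 .25 0 0 0;0 .25 0 0 0;0 .2 0 0 0;0 0 0 0 0"}}

```text
time: 21.42
ee_pos: [0.4655, 0.1746, 0.0678]
ee_rot: [2.275, 2.166, 0.011]
force: [-1.0, -1.5, -0.2]
opening: -0.0
```

```bash
python3 look.py n wrist
python3 - <<'E'
from h import *
im=cv2.imread("pics/n_wrist.png");cv2.imwrite("pics/n_z.png",cv2.resize(im[100:340,180:560],None,fx=2.1,fy=2.1,interpolation=cv2.INTER_CUBIC))
E
```

```text
t 21.425 pos [0.4655 0.1746 0.0678] yaw-90 -2.799999999999997 z [ 0.0053  0.0045 -1.    ] F [-1.  -1.5 -0.2] T [-0.14  0.11  0.02] op -0.0
```

View pics/n_z.png

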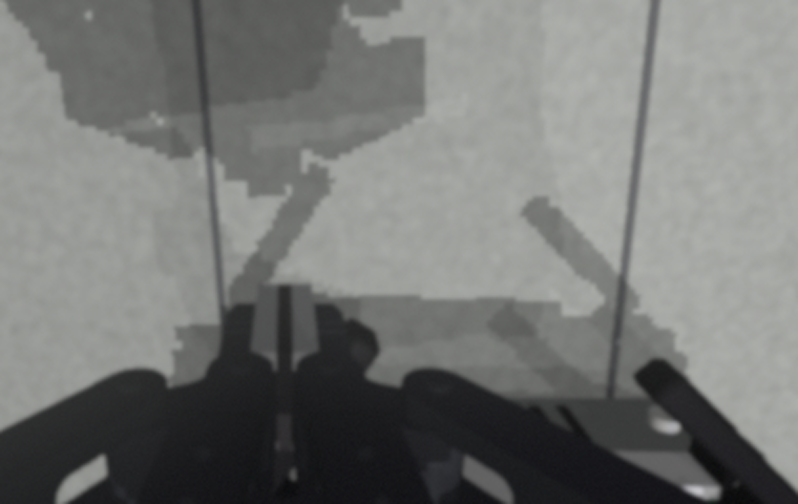

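>>> {"name": "apply_moves", "arguments": {"steps": ".06 .18 0 0 0;.12 .18 0 0 0;.05 .04 0 0 0;0 0 0 0 0"}}

```text
time: 21.98
ee_pos: [0.4753, 0.1911, 0.0678]
ee_rot: [-2.276, -2.165, -0.01]
force: [-1.3, -1.1, 0.4]
opening: 0.0002
```

>>> {"name": "apply_moves", "arguments": {"steps": "-.35 -.05 0 0 0;-.35 .4 0 -.04 20;0 .45 0 -.04 40;0 .3 -.05 0 42;0 0 -.05 0 42;0 0 0 0 42;0 0 0 0 42"}}

```text
time: 22.85
ee_pos: [0.444, 0.2353, 0.0636]
ee_rot: [-2.287, -2.153, -0.013]
force: [-0.7, -0.7, -0.1]
opening: 0.042
```

```bash
python3 look.py o wrist
python3 - <<'E'
from h import *
im=cv2.imread("pics/o_wrist.png");cv2.imwrite("pics/o_z.png",cv2.resize(im[100:400,120:520],None,fx=2,fy=2,interpolation=cv2.INTER_CUBIC))
E
```

```text
t 22.85 pos [0.444  0.2353 0.0636] yaw-90 -3.4399999999999977 z [ 0.0056  0.0059 -1.    ] F [-0.7 -0.7 -0.1] T [ 0.05 -0.02 -0.06] op 0.042
```

View pics/o_z.png

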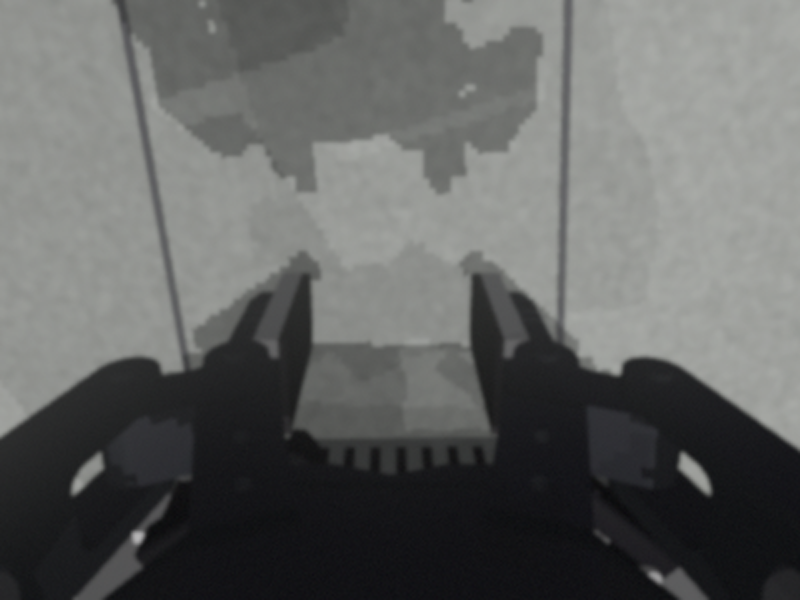

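>>> {"name": "apply_moves", "arguments": {"steps": ".25 .05 0 .02 42;.25 -.015 0 0 42;.15 -.01 0 0 42;.15 -.01 0 0 42;0 0 0 0 42"}}

```text
time: 23.52
ee_pos: [0.4764, 0.235, 0.063]
ee_rot: [-2.283, -2.153, -0.004]
force: [-3.1, -1.8, 1.8]
opening: 0.0418
```

```bash
python3 look.py p wrist
python3 - <<'E'
from h import *
im=cv2.imread("pics/p_wrist.png");cv2.imwrite("pics/p_z.png",cv2.resize(im[100:400,120:520],None,fx=2,fy=2,interpolation=cv2.INTER_CUBIC))
E
```

```text
t 23.525 pos [0.4764 0.235  0.063 ] yaw-90 -3.3599999999999994 z [-9.0e-04  4.8e-03 -1.0e+00] F [-3.1 -1.8  1.8] T [-0.08  0.45  0.1 ] op 0.0418
```

View pics/p_z.png

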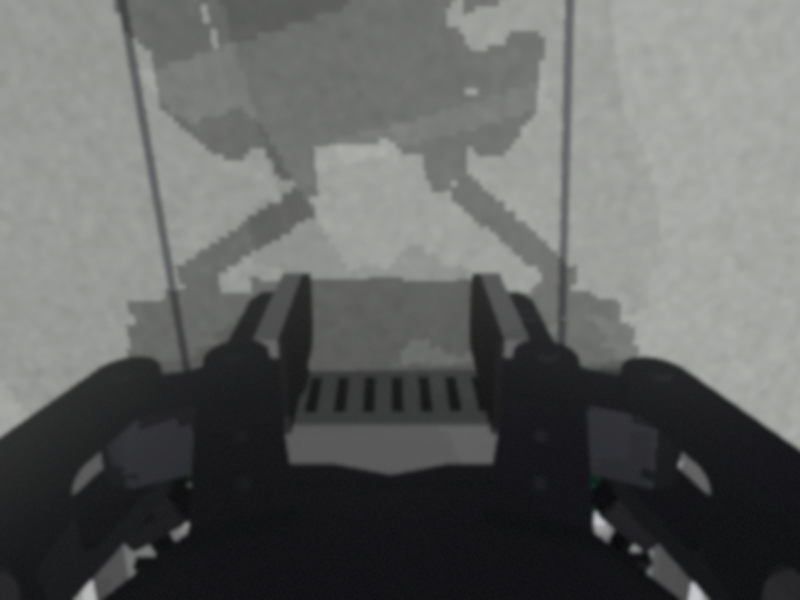

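>>> {"name": "apply_moves", "arguments": {"steps": ".12 -.007 0 0 42;.12 -.007 0 0 42"}}

```text
time: 23.82
ee_pos: [0.4793, 0.2343, 0.0621]
ee_rot: [-2.274, -2.147, 0.017]
force: [-19.7, -0.7, 10.9]
opening: 0.0418
```

>>> {"name": "apply_moves", "arguments": {"steps": ".12 -.007 0 0 42;.12 -.007 0 0 42"}}

```text
time: 24.08
ee_pos: [0.4805, 0.2331, 0.0613]
ee_rot: [-2.263, -2.142, 0.044]
force: [-19.1, -6.2, 13.1]
opening: 0.0419
```

```bash
python3 look.py q wrist top scene
python3 - <<'E'
from h import *
im=cv2.imread("pics/q_wrist.png");cv2.imwrite("pics/q_z.png",cv2.resize(im[100:400,120:520],None,fx=2,fy=2,interpolation=cv2.INTER_CUBIC))
im=cv2.imread("pics/q_scene.png");cv2.imwrite("pics/q_sz.png",cv2.resize(im[150:225,340:420],None,fx=8,fy=8,interpolation=cv2.INTER_CUBIC))
E
```

```text
t 24.075 pos [0.4805 0.2331 0.0613] yaw-90 -3.1400000000000006 z [-3.800e-02 -6.000e-04 -9.993e-01] F [-19.1  -6.2  13.1] T [-0.47  2.9   0.33] op 0.0419
```

View pics/q_z.png

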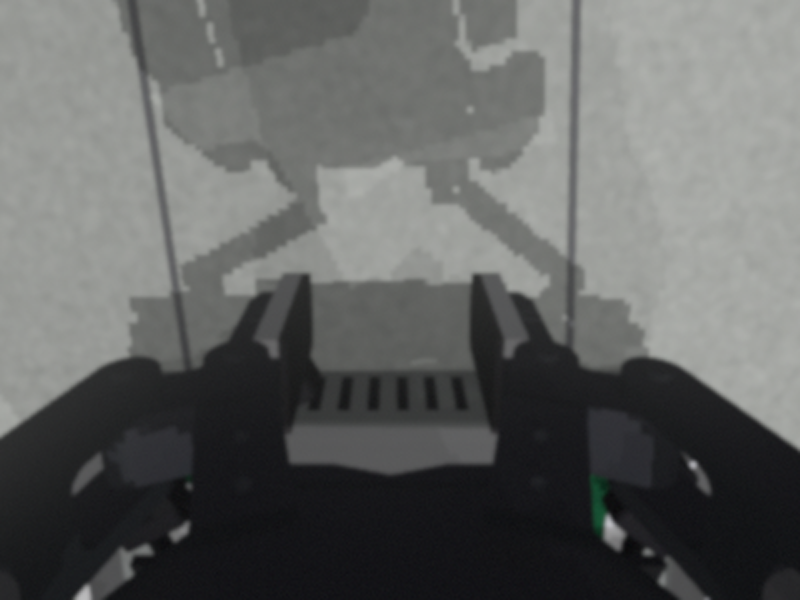

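View pics/q_sz.png

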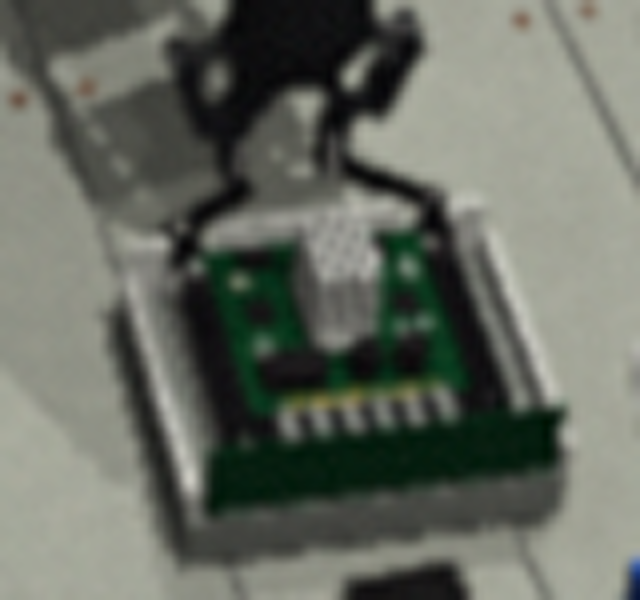

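>>> {"name": "apply_moves", "arguments": {"steps": "-.1 .03 .1 0 42;0 0 .05 0 42"}}

```text
time: 24.48
ee_pos: [0.4762, 0.234, 0.0673]
ee_rot: [-2.263, -2.142, 0.044]
force: [-0.2, 1.1, 0.7]
opening: 0.042
```

>>> {"name": "apply_moves", "arguments": {"steps": ".1 0 .02 0 40;.12 -.007 .01 0 37;.12 -.007 0 0 34"}}

```text
time: 24.85
ee_pos: [0.4859, 0.2331, 0.0677]
ee_rot: [-2.256, -2.138, 0.061]
force: [-14.9, -2.5, 8.3]
opening: 0.034
```

>>> {"name": "apply_moves", "arguments": {"steps": ".12 -.007 0 0 31;.12 -.007 0 0 28;.12 -.007 0 0 26"}}

```text
time: 25.22
ee_pos: [0.4956, 0.2313, 0.0669]
ee_rot: [-2.249, -2.132, 0.081]
force: [-8.0, -2.2, 3.7]
opening: 0.0258
```

```bash
python3 look.py r wrist scene
python3 - <<'E'
from h import *
im=cv2.imread("pics/r_wrist.png");cv2.imwrite("pics/r_z.png",cv2.resize(im[100:400,120:520],None,fx=2,fy=2,interpolation=cv2.INTER_CUBIC))
im=cv2.imread("pics/r_scene.png");cv2.imwrite("pics/r_sz.png",cv2.resize(im[150:225,340:420],None,fx=8,fy=8,interpolation=cv2.INTER_CUBIC))
E
```

```text
t 25.225 pos [0.4956 0.2313 0.0669] yaw-90 -3.030000000000001 z [-0.0662 -0.0061 -0.9978] F [-8.  -2.2  3.7] T [-0.34  1.33  0.02] op 0.0258
```

View pics/r_z.png

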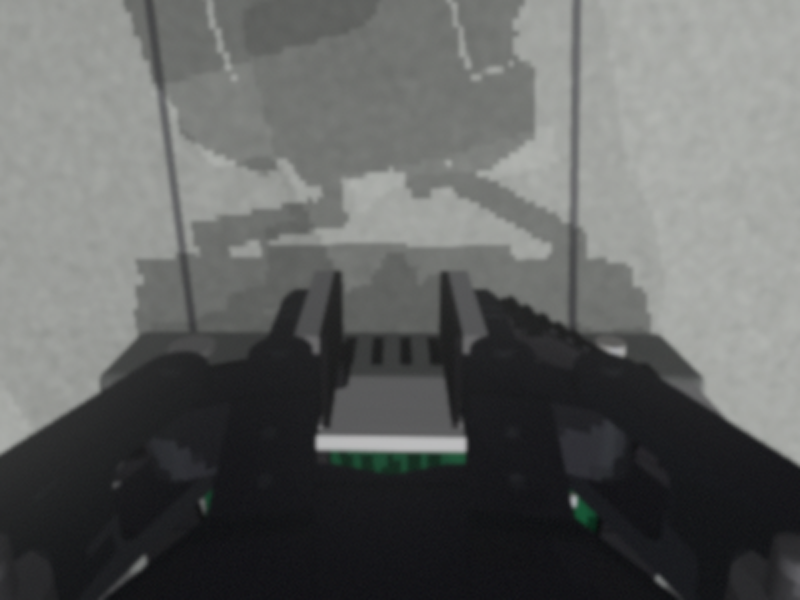

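View pics/r_sz.png

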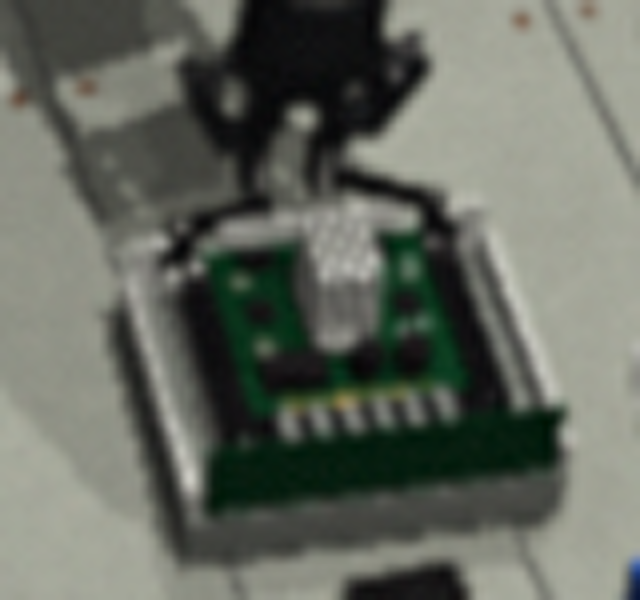

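>>> {"name": "apply_moves", "arguments": {"steps": "-.4 .02 0 0 26;-.4 .02 0 0 10;0 .4 0 0 0;0 .4 0 0 0;0 .3 0 0 0;.1 .05 0 0 0;0 0 0 0 0"}}

```text
time: 26.2
ee_pos: [0.473, 0.2829, 0.067]
ee_rot: [-2.253, -2.135, 0.07]
force: [-0.7, -0.4, 0.5]
opening: -0.0001
```

```bash
python3 look.py s wrist
python3 - <<'E'
from h import *
im=cv2.imread("pics/s_wrist.png");cv2.imwrite("pics/s_z.png",cv2.resize(im[100:400,120:520],None,fx=2,fy=2,interpolation=cv2.INTER_CUBIC))
E
```

```text
t 26.2 pos [0.473  0.2829 0.067 ] yaw-90 -3.0799999999999983 z [-0.0583 -0.0043 -0.9983] F [-0.7 -0.4  0.5] T [-0.04  0.02  0.01] op -0.0001
```

View pics/s_z.png

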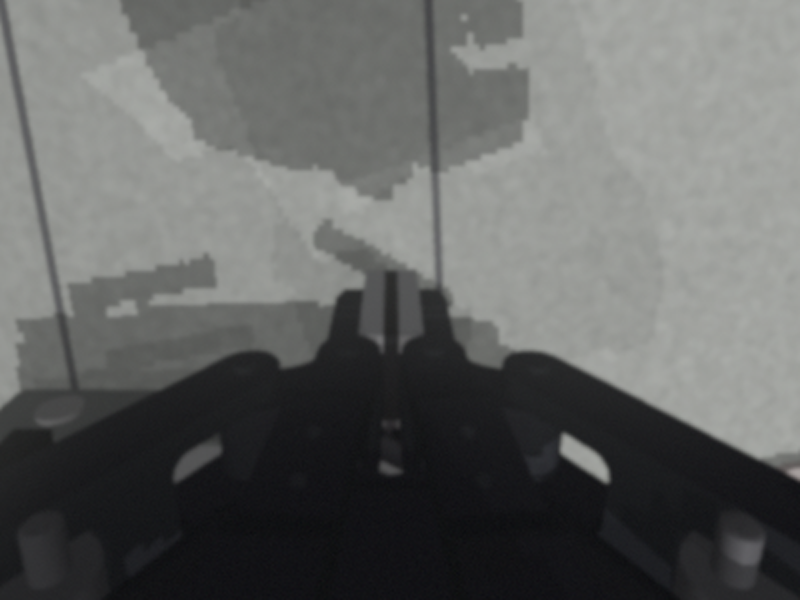

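>>> {"name": "apply_moves", "arguments": {"steps": ".12 -.12 0 0 0;.12 -.08 0 0 0;.12 -.06 0 0 0;.12 -.06 0 0 0"}}

```text
time: 26.75
ee_pos: [0.492, 0.2679, 0.0667]
ee_rot: [-2.253, -2.132, 0.076]
force: [-3.5, -0.8, 1.5]
opening: 0.0001
```

```bash
python3 look.py s2 wrist
python3 - <<'E'
from h import *
im=cv2.imread("pics/s2_wrist.png");cv2.imwrite("pics/s2_z.png",cv2.resize(im[100:400,120:520],None,fx=2,fy=2,interpolation=cv2.INTER_CUBIC))
E
```

```text
t 26.75 pos [0.492  0.2679 0.0667] yaw-90 -3.1599999999999966 z [-0.0623 -0.0053 -0.998 ] F [-3.5 -0.8  1.5] T [-0.08  0.6  -0.05] op 0.0001
```

View pics/s2_z.png

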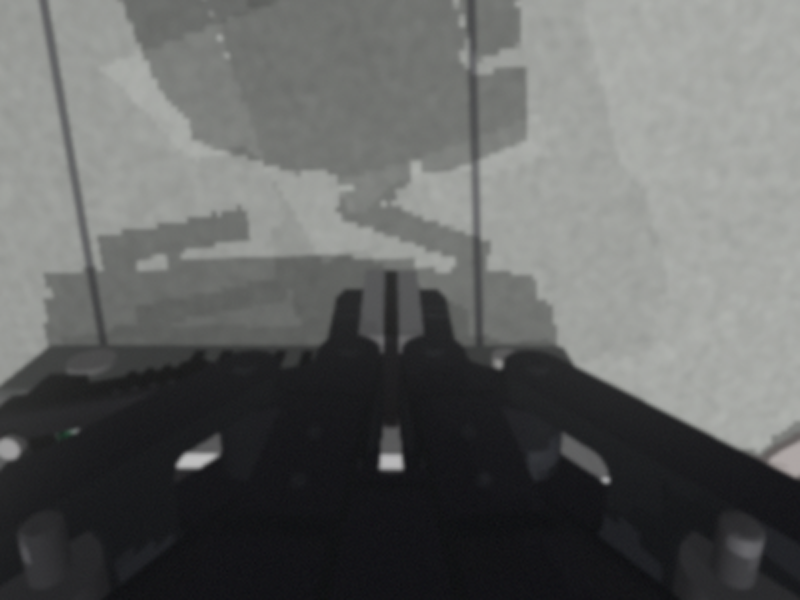

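>>> {"name": "apply_moves", "arguments": {"steps": ".12 -.05 0 0 0;.12 -.05 0 0 0"}}

```text
time: 27.05
ee_pos: [0.5017, 0.2633, 0.0666]
ee_rot: [-2.252, -2.131, 0.079]
force: [-5.4, 0.0, 2.8]
opening: -0.0001
```

>>> {"name": "apply_moves", "arguments": {"steps": ".12 -.04 0 0 0;.12 -.04 0 0 0"}}

```text
time: 27.3
ee_pos: [0.51, 0.2606, 0.0665]
ee_rot: [-2.249, -2.128, 0.082]
force: [-15.1, 6.5, 4.7]
opening: -0.0001
```

```bash
python3 look.py u wrist scene
python3 - <<'E'
from h import *
im=cv2.imread("pics/u_wrist.png");cv2.imwrite("pics/u_z.png",cv2.resize(im[100:400,120:520],None,fx=2,fy=2,interpolation=cv2.INTER_CUBIC))
im=cv2.imread("pics/u_scene.png");cv2.imwrite("pics/u_sz.png",cv2.resize(im[150:225,340:420],None,fx=8,fy=8,interpolation=cv2.INTER_CUBIC))
E
```

```text
t 27.3 pos [0.51   0.2606 0.0665] yaw-90 -3.1500000000000057 z [-0.0689 -0.0046 -0.9976] F [-15.1   6.5   4.7] T [ 0.95  2.52 -0.02] op -0.0001
```

View pics/u_z.png

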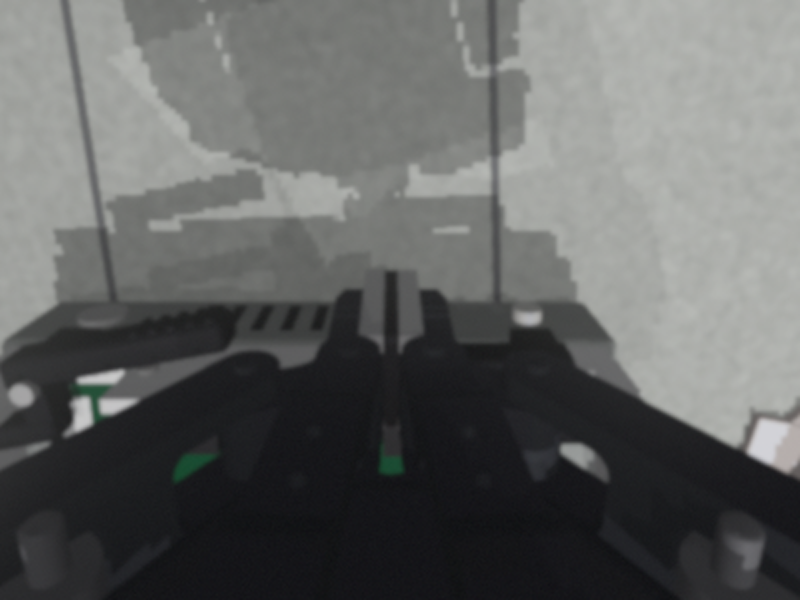

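View pics/u_sz.png

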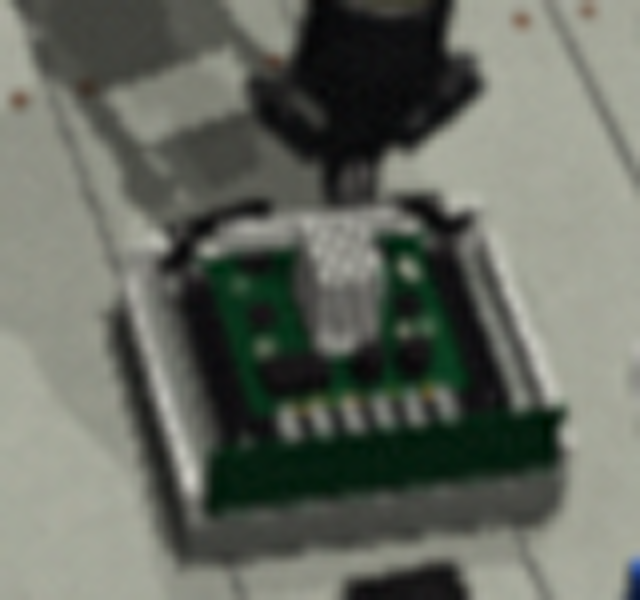

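>>> {"name": "apply_moves", "arguments": {"steps": "-.4 .02 0 0 0;-.3 -.2 0 0 0;0 -.6 0 0 0;0 -.5 0 0 0;0 -.12 0 0 0;0 0 0 0 0"}}

```text
time: 28.15
ee_pos: [0.486, 0.2036, 0.0673]
ee_rot: [-2.253, -2.133, 0.069]
force: [-0.3, 0.4, 0.4]
opening: 0.0001
```

```bash
python3 look.py v wrist
python3 - <<'E'
from h import *
im=cv2.imread("pics/v_wrist.png");cv2.imwrite("pics/v_z.png",cv2.resize(im[100:400,120:520],None,fx=2,fy=2,interpolation=cv2.INTER_CUBIC))
E
```

```text
t 28.15 pos [0.486  0.2036 0.0673] yaw-90 -3.1299999999999955 z [-0.0587 -0.0024 -0.9983] F [-0.3  0.4  0.4] T [0.01 0.02 0.03] op 0.0001
```

View pics/v_z.png

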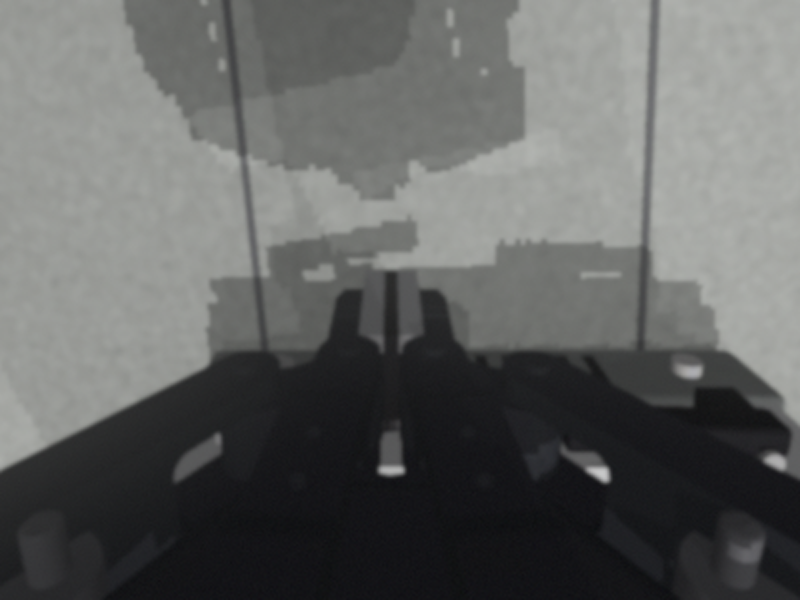

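>>> {"name": "apply_moves", "arguments": {"steps": ".12 .01 0 0 0;.12 .01 0 0 0;.12 .01 0 0 0"}}

```text
time: 28.58
ee_pos: [0.5006, 0.2063, 0.0672]
ee_rot: [-2.25, -2.134, 0.07]
force: [-3.6, 1.4, 0.5]
opening: 0.0002
```

>>> {"name": "apply_moves", "arguments": {"steps": ".12 .01 0 0 0;.12 .01 0 0 0"}}

```text
time: 28.82
ee_pos: [0.5073, 0.2073, 0.0667]
ee_rot: [-2.245, -2.131, 0.081]
force: [-20.6, -2.7, 11.5]
opening: 0.0001
```

>>> {"name": "apply_moves", "arguments": {"steps": ".12 .01 0 0 0"}}

```text
time: 28.95
ee_pos: [0.5075, 0.2073, 0.0665]
ee_rot: [-2.239, -2.126, 0.097]
force: [-25.7, -2.8, 17.5]
opening: 0.0002
```

>>> {"name": "apply_moves", "arguments": {"steps": "-.3 0 0 0 0;-.4 0 .3 0 0;-.2 .2 .8 0 0;0 .4 1 0 0;0 0 .3 0 0;0 0 0 0 0;0 0 0 0 0"}}

```text
time: 29.82
ee_pos: [0.4693, 0.2308, 0.1665]
ee_rot: [-2.242, -2.128, 0.094]
force: [0.5, -0.4, -0.7]
opening: 0.0
```

```bash
python3 look.py x wrist top scene
python3 - <<'E'
from h import *
im=cv2.imread("pics/x_wrist.png");cv2.imwrite("pics/x_z.png",cv2.resize(im[100:400,120:520],None,fx=2,fy=2,interpolation=cv2.INTER_CUBIC))
im=cv2.imread("pics/x_scene.png");cv2.imwrite("pics/x_sz.png",cv2.resize(im[150:225,340:420],None,fx=8,fy=8,interpolation=cv2.INTER_CUBIC))
E
```

```text
t 29.825 pos [0.4693 0.2308 0.1665] yaw-90 -2.9599999999999937 z [-0.0776 -0.006  -0.997 ] F [ 0.5 -0.4 -0.7] T [ 0.   -0.02 -0.02] op 0.0
```

View pics/x_wrist.png

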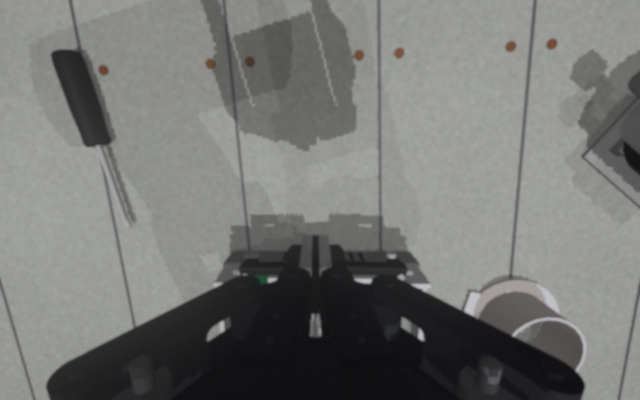

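View pics/x_sz.png

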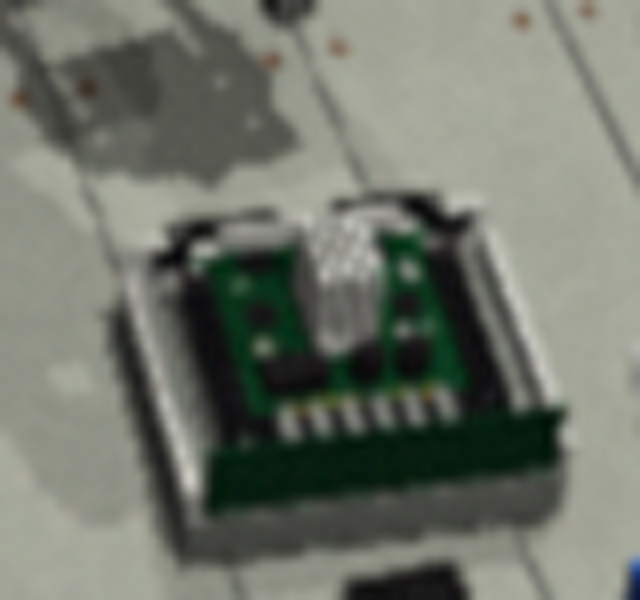

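>>> {"name": "apply_moves", "arguments": {"steps": ".4 0 .4 0 0;.8 0 .4 0 0;.5 0 .2 0 0;0 0 0 0 0;0 0 0 0 0"}}

```text
time: 30.6
ee_pos: [0.5376, 0.2298, 0.2033]
ee_rot: [-2.239, -2.124, 0.105]
force: [0.2, -0.7, 0.2]
opening: 0.0001
```

```bash
python3 look.py y wrist
python3 - <<'E'
from h import *
im=cv2.imread("pics/y_wrist.png");cv2.imwrite("pics/y_z.png",cv2.resize(im[130:270,210:430],None,fx=3.6,fy=3.6,interpolation=cv2.INTER_CUBIC))
E
```

```text
t 30.6 pos [0.5376 0.2298 0.2033] yaw-90 -3.010000000000005 z [-0.0862 -0.0077 -0.9962] F [ 0.2 -0.7  0.2] T [ 0.02 -0.05  0.01] op 0.0001
```

View pics/y_z.png

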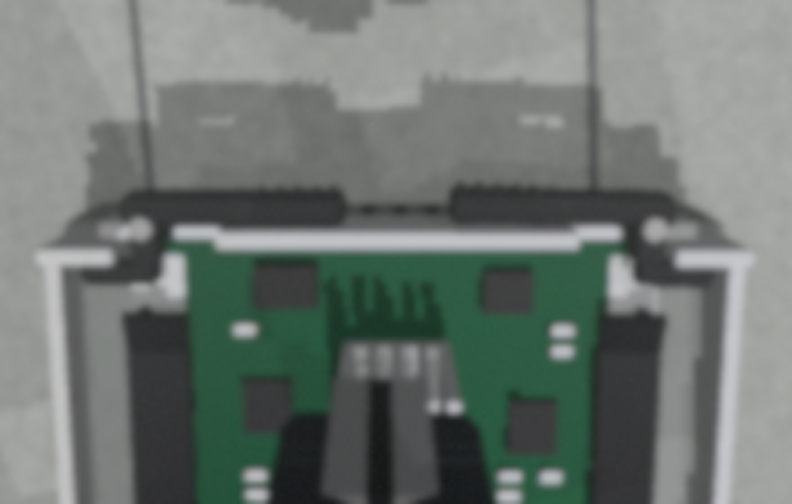

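Run:
```python
from h import *
import json
c={k:np.array(v) for k,v in json.load(open("y_wrist.json")).items()}
f=lambda x,y,z:onz(c,210+(x+.5)/3.6-.5,130+(y+.5)/3.6-.5,z)
q={n:f(*p) for n,p in dict(hR=(141,229,.080),hL=(656,230,.080),fRo=(175,190,.078),fRi=(335,190,.078),fLo=(630,189,.078),fLi=(460,186,.078),pRo=(40,252,.08),pLo=(752,252,.08)).items()}
yaw=lambda a,b:np.degrees(np.arctan2(-(b-a)[0],(b-a)[1]))
print("hinges",yaw(q['hR'],q['hL']),"posts",yaw(q['pRo'],q['pLo']),"faceR",yaw(q['fRo'],q['fRi']),"faceL",yaw(q['fLi'],q['fLo']))
a=np.radians(-3.1);ax=np.array([np.cos(a),np.sin(a)])
print("hinge behind post front (want 5mm)",((q['pRo']+q['pLo'])[:2]/2-(q['hR']+q['hL'])[:2]/2)@ax, (q['pRo']-q['hR'])[:2]@ax,(q['pLo']-q['hL'])[:2]@ax)
```

```text
hinges -2.9574515050653036 posts -2.828687543549533 faceR -2.8719404126137476 faceL -3.8933973817360195
hinge behind post front (want 5mm) 0.006041548792345101 0.006318494159948304 0.005764603424742009
```

>>> {"name": "apply_moves", "arguments": {"steps": "-.6 .4 0 0 0;-.6 .4 -.3 0 0;-.15 .1 -.8 0 0;0 0 -1 0 0;0 0 -.8 0 0;0 0 -.3 0 0;0 0 0 0 0"}}

```text
time: 31.52
ee_pos: [0.4767, 0.2669, 0.072]
ee_rot: [-2.237, -2.125, 0.107]
force: [0.3, 0.3, 0.1]
opening: -0.0002
```

>>> {"name": "apply_moves", "arguments": {"steps": ".3 -.02 -.08 0 0;.25 -.02 0 0 0;.1 -.01 0 0 0"}}

```text
time: 31.9
ee_pos: [0.5059, 0.2651, 0.0713]
ee_rot: [-2.239, -2.127, 0.1]
force: [-0.7, 0.1, 0.1]
opening: -0.0
```

>>> {"name": "apply_moves", "arguments": {"steps": ".1 -.01 0 0 0;.1 -.01 0 0 0"}}

```text
time: 32.15
ee_pos: [0.5105, 0.2644, 0.0711]
ee_rot: [-2.233, -2.122, 0.112]
force: [-20.1, 3.7, 8.4]
opening: 0.0001
```

>>> {"name": "apply_moves", "arguments": {"steps": ".12 -.01 0 0 0"}}

```text
time: 32.28
ee_pos: [0.5107, 0.2644, 0.071]
ee_rot: [-2.226, -2.117, 0.125]
force: [-22.0, 2.0, 12.7]
opening: -0.0002
```

Firm stop. Back off, rise and check.

>>> {"name": "apply_moves", "arguments": {"steps": "-.3 0 0 0 0;-.5 0 .3 0 0;-.2 -.3 .8 0 0;0 -.4 1 0 0;.5 -.2 .9 0 0;.8 0 .4 0 0;.3 0 0 0 0;0 0 0 0 0;0 0 0 0 0;0 0 0 0 0"}}

```text
time: 33.52
ee_pos: [0.5303, 0.2274, 0.2096]
ee_rot: [-2.224, -2.119, 0.129]
force: [0.6, -0.0, 0.1]
opening: 0.0002
```

```bash
python3 look.py z wrist top
python3 - <<'E'
from h import *
im=cv2.imread("pics/z_wrist.png");cv2.imwrite("pics/z_z.png",cv2.resize(im[130:270,210:430],None,fx=3.6,fy=3.6,interpolation=cv2.INTER_CUBIC))
E
```

```text
t 33.525 pos [0.5303 0.2274 0.2096] yaw-90 -2.719999999999999 z [-0.1071 -0.0092 -0.9942] F [ 0.6 -0.   0.1] T [ 0.04 -0.04 -0.01] op 0.0002
```

View pics/z_z.png

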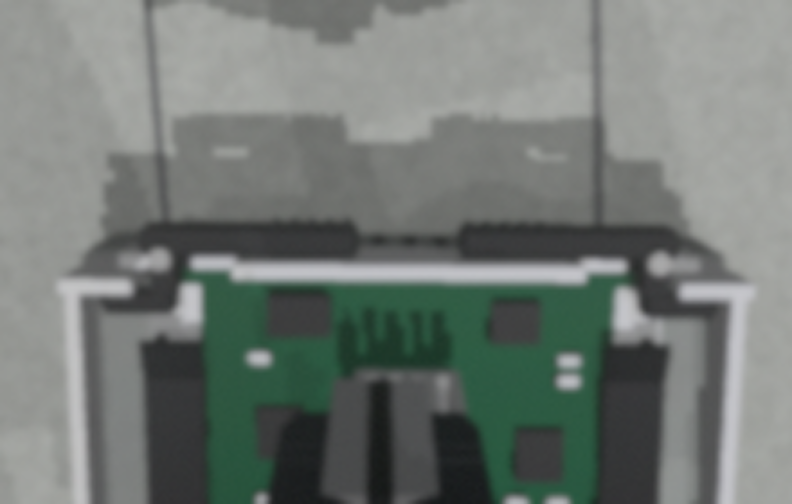

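View pics/z_top.png

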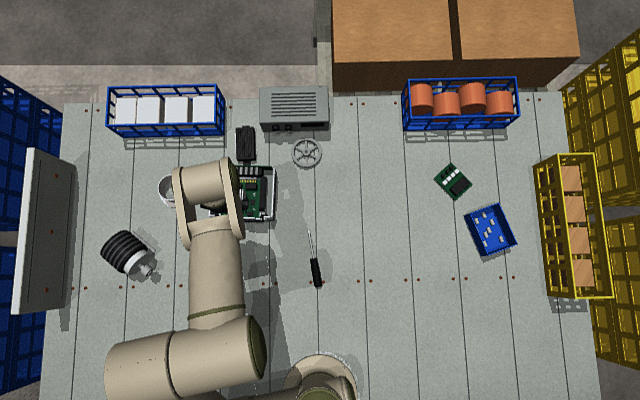

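```bash
python3 -c "
from station import order; print(order.job_done())"
```

```text
the job is handed in; nothing more can be done
None
```

The drive card is in the bay with both ejector levers closed flat against its front, and I handed the job in at about 33.5 s of the 61 s allowed.

**What I did**
- I gripped the card by its heat sink, lifted it and slid it along the guides until the contacts pushed back, about 6 to 12 N. Then I eased back to about first touch and let go.
- I swung the left lever in part way, then the right.
- My try at closing both levers together with two fingers slipped off the left one, at about 20 N. I finished them one at a time and gave the left a last press.
- The highest wrist force I read was about 31 N, on the right lever's final stop.

**Last checks**
- **Levers:** in the final wrist picture both lie flat along the front plate and level with each other, with their hooks behind the posts. Before the last press, the left one measured about 1° open.
- **Card depth:** measured before that press, the hinges sat 6.0 mm in front of the posts' front face, against 5 mm nominal. The same measurement read 11.2 mm after I let go at about first touch (10 mm nominal). I take the roughly 1 mm extra in both as measuring error, but the picture alone doesn't prove the card is fully home.
- **Bench:** in the final top picture the other things look to be where they were, though the arm partly covers the duct. The gripper was clear of everything, with the wrist force near zero.
- **Tool tilt:** the tool had tilted about 6° by the end, built up while pushing. This did no harm that I could see.

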